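# Clamp an optical module in the test fixture and switch on its supply

## Task

Take the optical module (the taller one, with two round connectors on its end) out of the upright rack and lay it flat on a broad face in the nest of the test fixture, plain end at the stop under the clamp and connectors at the open end. Then flip the clamp lever over its high point so that it snaps fully closed and holds the module, and after that flip the toggle on the supply box over to its other side. Leave the shorter module standing in the rack.

Things in the scene. Friction and masses are not known exactly. Their poses are not given: they have to be found in the camera images.
- module_mid (a point): Centre of the optical module: aluminium box 50 mm wide (its x), 36 mm thick (its y), 128 mm long (its z), about 0.3 kg. It starts upright, plain end down, in one of the rack's pockets (z up, centre 69 mm above the desk). +z points to the connector end. Either broad face (50 x 128) may lie down.
- module_front (a point): Centre of the module's connector end face, 64 mm from module_mid along +z; axes as there. Two round steel stubs, 13 mm in diameter, 22 mm apart along x, stand 12 mm out of it.
- spare_mid (a point): Centre of the other module, to be left standing in its pocket: same 50 x 36 mm section and material, but only 100 mm long and without connectors. Axes likewise.
- rack: Black plastic rack, fixed; origin at the centre of its underside, z up. Base 200 (x) x 90 (y) x 5 mm. Two open-topped pockets centred 55 mm either side of the origin along its x, each 60 (x) x 46 (y) mm inside, walls 5 mm thick, top 60 mm and floor 5 mm above the desk. A module stands loosely in each, its x along the rack's x (about); which one is where varies.
- fixture: Test fixture, fixed; aluminium base 120 (x) x 270 (y) x 12 mm, origin at the centre of its underside, z up. The clamp stands at the -y end (two steel cheeks 42 mm wide overall, from y = -105 to -49 mm, up to 101 mm high); the nest runs from its stop, behind which the open clamp's arm stands raised, to the open +y end.
- nest (a point): Where the seated module's centre belongs: fixture x 0, y 29, z 30 mm (nest floor at 12); axes as the fixture's. The module lies along y, connectors to +y. Stop face 64 mm to -y, 38 mm high over the desk. Side guides at 28 mm either side, sloped outward above, top 33 mm over the desk, span 34 to 64 mm to -y and 35 to 65 mm to +y; the 69 mm between is free for fingers.
- lever_pivot (a point): Pivot of the clamp lever, at fixture x 0, y -80, z 90 mm; axes as the fixture's. The lever turns in the fixture's y-z plane.
- lever_tip (a point): End of the clamp lever, 135 mm from its pivot. Straight; flat steel at the root, then a round black grip 20 mm in diameter from 45 to 135 mm from the pivot. Open, it leans 0.25 rad back from upright (to the fixture's -y); closed, it lies nearly level over the nest, 1.5 rad from upright to +y, its tip 100 mm above the desk.
- clamp (a joint): Clamp lever angle: 0 open, 1.75 fully closed at its end stop. It swings up and over to the fixture's +y; a spring resists until the high point at 1.1 to 1.2 (up to about 0.9 N m: 7 to 10 N at 100 mm from the pivot), then snaps it on and holds it. A rubber-tipped arm swings down with it onto the module's top, 30 mm from the plain end.
- toggle_pivot (a point): Pivot of the supply box's toggle, 62 mm above the desk, over the centre of the box; axes are the box's, z up. Box grey, fixed, 90 (x) x 120 (y) x 55 mm high, with a steel collar 30 mm in diameter round the pivot, up to 66 mm above the desk.
- toggle_tip (a point): End of the toggle, 64 mm from its pivot: a steel bat, 10 mm thick near the pivot, 16 mm over its outer half. Off (start): it leans 0.5 rad from upright to the box's -x side (towards the robot); on: 0.5 rad to the +x side.
- toggle (a joint): Toggle angle: 0 off, 1 on; it snaps over at 0.5 (about 4 N at the tip).
Mind the look-alikes: they are no part of the job. Leave any orange look-alike of the part that bears toggle_pivot alone.

How it is judged (in metres and radians):
On the way, in this order (a step that is already met when the one before it is completed fails the run):
1. the module lies seated in the nest, the clamp lever still open (x of module_mid in the frame of nest between -0.005 and 0.005 m and y of module_mid in the frame of nest between -0.008 and 0.012 m and z of module_mid in the frame of nest between -0.004 and 0.004 m and y of module_front in the frame of nest above 0.05 m and angle between the z axis of module_mid and the y axis of nest, either way round below 0.08 rad and value of joint clamp below 0.4 rad), for 0.2 s.
2. the clamp lever is snapped fully closed on the seated module, the toggle still off (x of module_mid in the frame of nest between -0.005 and 0.005 m and y of module_mid in the frame of nest between -0.008 and 0.012 m and z of module_mid in the frame of nest between -0.004 and 0.004 m and y of module_front in the frame of nest above 0.05 m and angle between the z axis of module_mid and the y axis of nest, either way round below 0.08 rad and value of joint clamp above 1.65 rad and value of joint toggle below 0.3 rad), for 0.2 s.
3. the toggle is flipped on (value of joint toggle above 0.9 rad), for 0.2 s.
At the end, for the whole second after the job is handed in: The module lies flat on a broad face in the nest (centre within 5 mm across, 8 mm towards the stop and 12 mm away from it, 4 mm in height; long axis within 0.08 rad of the nest's), connectors to the open end; the clamp lever is closed (joint above 1.65 of 1.75); the toggle is on (above 0.9 of 1) (x of module_mid in the frame of nest between -0.005 and 0.005 m and y of module_mid in the frame of nest between -0.008 and 0.012 m and z of module_mid in the frame of nest between -0.004 and 0.004 m and y of module_front in the frame of nest above 0.05 m and angle between the z axis of module_mid and the y axis of nest, either way round below 0.08 rad and value of joint clamp above 1.65 rad and value of joint toggle above 0.9 rad); the robot touches nothing.
It fails at once if the shorter module is taken from or knocked about in its pocket (moved over 25 mm or tilted over 0.35 rad) (distance of spare_mid from where it was at the start of the episode above 0.025 m or angle between spare_mid's own z axis and vertical above 0.35 rad).
It also fails if it takes over 72 s, if anything falls off the work surface, if the arm or the gripper's body presses on something with over 40 N, if the wrist force passes 120 N, or if a joint passes its speed limit or range.

## Robot

A 6-joint arm with a two-finger parallel gripper is mounted at the origin on the work surface. World frame = base frame: x ahead of the robot, y to its left, z up, the work surface at z = 0. Lengths are in mm, angles in rad, forces in N, time in s.
With the tool pointing down it reaches from about 275 to 750 mm from the base axis. Payload 10.2 kg.
Tool frame: the origin (TCP) lies midway between the tips of the shut fingers; the grasp point (between the pads) lies 19 mm behind it; z points along the fingers, y is the direction in which the jaws open and shut (so a half turn about z gives the same grasp; the last joint's range is limited). The gripper opens to 85 mm and grips with 20 to 120 N. Pads are 22 mm wide; open, the fingers measure 114 mm over their backs; the gripper's body (76 mm by 85 mm) begins 54 mm behind the grasp point. The pads swing forward as they close: fully open they stand 13 mm farther back than shut.
Start: joints at [1.068, 0.313, 1.498, -0, 1.331, -0.223], TCP at [144.999, 504.586, 231.294] pointing down, gripper open.
Joint ranges: [-2.94, 2.94], [-0.97, 2.17], [0.19, 2.56], [-1.23, 4.37], [0.02, 3.11], [-2.88, 2.88]. Speed limits (rad/s): [2.39, 2.39, 3.01, 3.14, 3.14, 3.14].

## Interface

Orientations are given as a unit quaternion [w, x, y, z].
In Python, from rig import ctrl gives the robot as it stands.
- The arm moves only by the tool carry_out, never from a script. Its argument "plan" is a list of rows, each a list of 3 entries, a list of its own where there are three numbers: the finger opening in mm, from 0 to 85.4, then the shift along the tool's x, y, z in mm, then the turn, a rotation vector about the tool's x, y, z in units of 6 degrees (1.0 is 6 degrees). In form: [[grip, [x, y, z], [ax, ay, az]], ...]. A call has 1 to 20 rows; each row shifts and turns the commanded pose from where the row before left it, along the tool's axes as they then stand; what a row does not reach is not made up. A row lasts 1/12 s, in which the tool goes at most 41.7 mm and 7.16 degrees, less where a joint would pass 70% of its speed; a pose out of reach is approached as far as the arm can. A call with a gripper value outside its range is refused whole. The fingers move at their own pace and stop on an object; "grip_force" is the grip in N (left out, the last holds). Time passes only in rows, so rows that do not move let the fingers close. It gives the time, the measured TCP pose, the force and the opening at its end, in the units of the state.
- ctrl.sense(): the state, without advancing time (a new reading comes with each control period).
- ctrl.capture(name): name is "scene" or "top" or "wrist"; returns a dict with "color" (420x560x3 uint8, blue, green, red), "range_z" (420x560 float32, mm along the optical axis (not along the pixel's ray), 0 where there is no reading), "fx", "fy", "cx", "cy" (pixels), "cam_to_world" (4x4, takes a point from camera to world coordinates); the wrist camera has in their place "tool_from_camera" (4x4, takes a point from camera to tool coordinates, whose origin is the TCP and whose axes are the flange's). Camera axes: x right, y up, looking along -z (the intrinsics and any distortion apply to the point x, -y, -z); pixel columns grow to the right and rows downward; lengths in mm; the calibration is good to about 2 mm. A picture is of the moment at which its call begins: read the wrist's pose just before it.
- ctrl.finish_job(): hands the job in, once; it reports no verdict.
The state is a dict: "time_s": time; "joints": joint angles; "dq": joint speeds; "tau": joint torques, N m; "eef_pos": TCP position; "ee_rot": TCP orientation; "force": force on the tool from outside, world axes, zero at the start; "wrist_torque": the same for the moment, N m; "grip_width": opening from 0.0 (shut) to 1.0 (fully open).
Only numpy, scipy, OpenCV 4.12 (cv2) and the standard library are available. Lean on these libraries where they do the work, as an engineer would, in place of code of your own. Each camera call takes 0.05 s, during which the arm holds its last target.

## Working session

There is one attempt and no reset: what is moved stays moved. The work goes in short steps, Python scripts to look and compute and a tool call to move; the robot and the scene stay as the last step left them, time stands still between calls to the robot, and variables do not carry over. Pictures are saved under pics/ and viewed, and the job is handed in when it is done.

Besides the shell and the picture viewer there is one more tool, called in YAML: its name, and indented under it one key for each argument. carry_out: Moves the arm, as the interface text tells. Its arguments: {"type":"object","properties":{"plan":{"type":"array"},"grip_force":{"type":"number"}},"required":["plan"]}

```bash
ls; mkdir -p pics; python3 - <<'E'
from rig import ctrl
import cv2,numpy as np
s=ctrl.sense();print(s)
for n in("scene","top","wrist"):
    c=ctrl.capture(n);cv2.imwrite(f"pics/{n}0.png",c["color"]);np.savez(f"{n}0.npz",**c)
    print(n,{k:(v if not hasattr(v,'shape') or v.size<20 else v.shape) for k,v in c.items()})
E
```

```text
pics
{'time_s': 0.0, 'joints': array([ 1.06759756e+00,  3.13432651e-01,  1.49847603e+00, -2.15293738e-05,
        1.33097980e+00, -2.23392609e-01]), 'dq': array([ 0.00011688, -0.0003386 , -0.00119232, -0.00037526, -0.00018225,
       -0.00097593]), 'tau': array([-9.47589092e-05, -4.12270010e+01, -2.59739470e+01, -1.78451455e-04,
        4.17507268e-03, -1.30525598e-05]), 'eef_pos': array([144.86942084, 504.33732758, 230.72928829]), 'ee_rot': array([-2.20468117e-04,  1.39444572e-01,  9.90229666e-01, -6.09340607e-04]), 'force': array([-0.0146163 ,  0.58321087,  0.38953322]), 'wrist_torque': array([ 0.00912022,  0.02783966, -0.00509335]), 'grip_width': 0.9998236901267806}
scene {'color': (420, 560, 3), 'range_z': (420, 560), 'fx': 452.03625219606056, 'fy': 452.03625219606056, 'cx': 273.5214399743631, 'cy': 210.2595323729468, 'cam_to_world': array([[ 6.09751319e-01, -6.78176164e-01,  4.10219965e-01,
         8.94923733e+02],
       [ 7.92507298e-01,  5.14071370e-01, -3.28120113e-01,
        -3.31192384e+02],
       [ 1.16408999e-02,  5.25173987e-01,  8.50915256e-01,
         9.79693546e+
[... 418 characters left out ...]
27416e+00],
       [ 1.45992915e-02,  1.35671410e-01,  9.90646319e-01,
         1.36803058e+03],
       [ 0.00000000e+00,  0.00000000e+00,  0.00000000e+00,
         1.00000000e+00]])}
wrist {'color': (420, 560, 3), 'range_z': (420, 560), 'fx': 324.5590717968169, 'fy': 324.5590717968169, 'cx': 276.2710196699287, 'cy': 217.26369297451978, 'tool_from_camera': array([[-3.59518920e-04,  9.56266217e-01,  2.92497508e-01,
         7.42585719e+01],
       [ 9.99999887e-01,  4.34637779e-04, -1.91832561e-04,
         1.18409394e+00],
       [-3.10573465e-04,  2.92497406e-01, -9.56266266e-01,
        -1.41602936e+02],
       [ 0.00000000e+00,  0.00000000e+00,  0.00000000e+00,
         1.00000000e+00]])}
```

View pics/scene0.png

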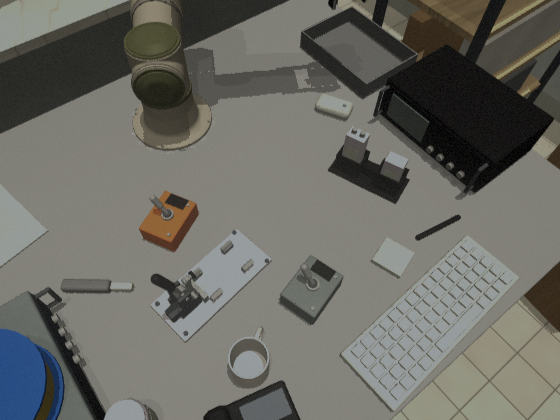

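View pics/top0.png

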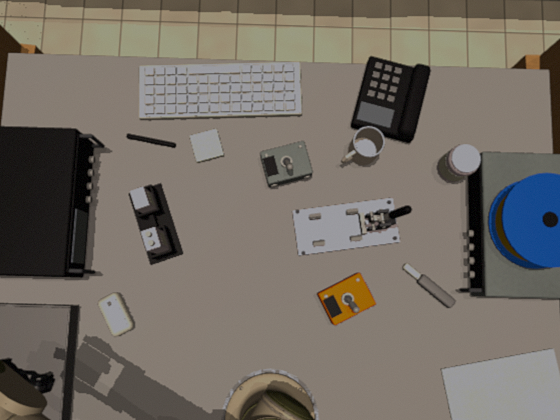

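View pics/wrist0.png

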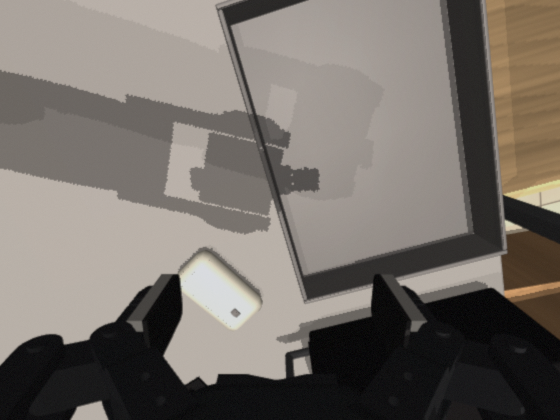

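The pictures show the rack at top px (155,223), with the optical module nearer the robot at (152,240). The fixture is at (345,225) with its clamp to the right (-y), and the grey box at (286,165). The orange look-alike is at (346,298).

```bash
cat > h.py <<'E'
import cv2,numpy as np
from scipy.spatial.transform import Rotation as R
def load(n): 
    return dict(np.load(n+".npz"))
def Rq(q): return R.from_quat([q[1],q[2],q[3],q[0]]).as_matrix()
def T_wrist(s,c):
    T=np.eye(4);T[:3,:3]=Rq(s["ee_rot"]);T[:3,3]=s["eef_pos"]
    return T@c["tool_from_camera"]
def cloud(c,T=None):
    T=c["cam_to_world"] if T is None else T
    z=c["range_z"];h,w=z.shape;u,v=np.meshgrid(np.arange(w),np.arange(h))
    P=np.stack([(u-c["cx"])/c["fx"]*z,-(v-c["cy"])/c["fy"]*z,-z],-1)
    W=P@T[:3,:3].T+T[:3,3];W[z<=0]=np.nan;return W
def ray(c,u,v,T=None):
    T=c["cam_to_world"] if T is None else T
    d=T[:3,:3]@np.array([(u-c["cx"])/c["fx"],-(v-c["cy"])/c["fy"],-1]);return T[:3,3],d
def onplane(c,u,v,z,T=None):
    o,d=ray(c,u,v,T);return o+d*(z-o[2])/d[2]
def proj(c,p,T=None):
    T=c["cam_to_world"] if T is None else T
    q=T[:3,:3].T@(np.asarray(p,float)-T[:3,3]);return c["cx"]+c["fx"]*q[0]/-q[2],c["cy"]+c["fy"]*q[1]/q[2]
def tri(rays):
    A=np.zeros((3,3));b=np.zeros(3)
    for o,d in rays:
        d=d/np.linalg.norm(d);M=np.eye(3)-np.outer(d,d);A+=M;b+=M@o
    return np.linalg.solve(A,b)
def crop(img,x0,y0,x1,y1,k,name):
    cv2.imwrite(name,cv2.resize(img[y0:y1,x0:x1],None,fx=k,fy=k,interpolation=cv2.INTER_CUBIC))
E
python3 - <<'E'
from h import *
t=load("top0");s=load("scene0")
W=cloud(t);V=cloud(s)
for nm,(u,v) in dict(desk=(230,250),rackmod=(152,240),spare=(140,199),box=(300,178),base=(320,240)).items(): print(nm,W[v,u].round(1))
for nm,(u,v) in dict(desk=(240,180),base=(190,318),spare=(397,160)).items(): print(nm,V[v,u].round(1))
crop(t["color"],110,170,210,270,6,"pics/rt.png");crop(t["color"],250,130,420,270,4,"pics/ft.png")
crop(s["color"],320,110,420,210,6,"pics/rs.png");crop(s["color"],130,220,360,350,3,"pics/fs.png")
E
```

```text
desk [421.9 113.3   0.7]
rackmod [430.9 287.1 139. ]
spare [533.6 330.2 105. ]
box [616.7 -65.6  15.9]
base [ 452.5 -120.2   26.4]
desk [291.6  34.7  -4. ]
base [ 536.6 -272.5    9.3]
spare [541.6 335.1 105.7]
```

View pics/rt.png

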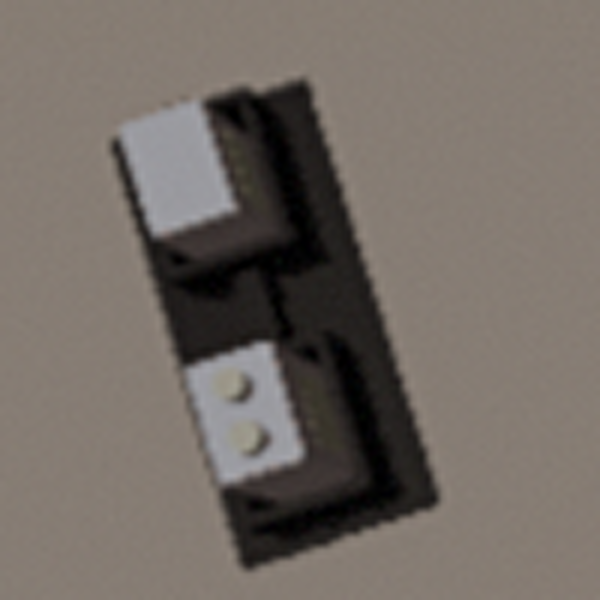

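View pics/ft.png

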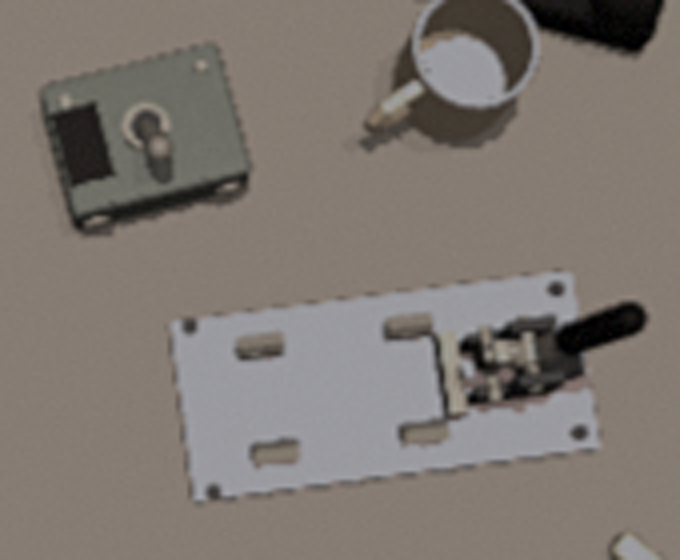

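View pics/fs.png

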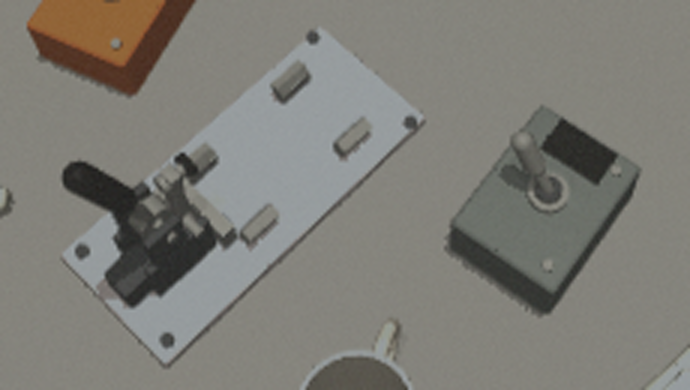

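View pics/rs.png

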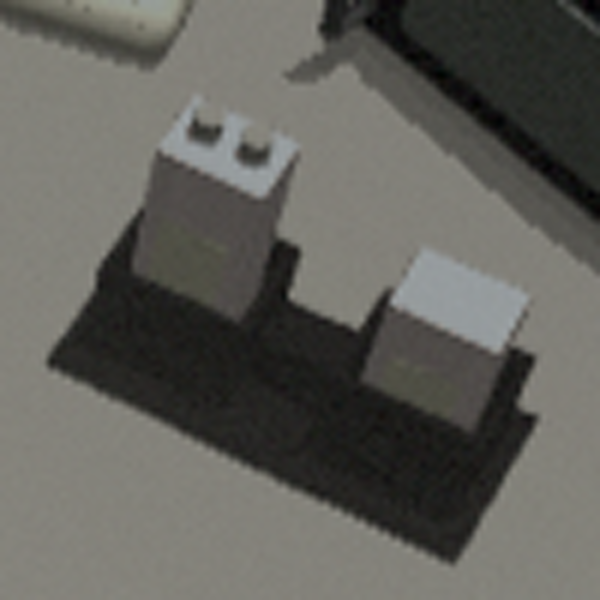

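```bash
python3 - <<'E'
from h import *
t=load("top0");s=load("scene0")
for n,c,k,o in(("top",t,4,(250,130)),("scene",s,3,(130,220))):
    pts={"top":[(168,322),(573,272),(600,447),(192,502)],"scene":[(319,27),(425,120),(167,365),(63,258)]}[n]
    P=[onplane(c,a/k+o[0],b/k+o[1],12) for a,b in pts]
    P=np.array(P);print(n,"fix",P[:,:2].round(1).tolist(),P.mean(0).round(1),[np.linalg.norm(P[i]-P[(i+1)%4]).round(1) for i in range(4)])
    # toggle collar & tip
    q={"top":((147,128),(155,148)),"scene":((547,192),(520,143))}[n]
    print(" collar",onplane(c,q[0][0]/k+o[0],q[0][1]/k+o[1],66).round(1)," tip px ray", )
    bp={"top":[(42,88),(215,42),(248,165),(77,213)],"scene":[(545,107),(639,168),(550,288),(452,226)]}[n]
    B=np.array([onplane(c,a/k+o[0],b/k+o[1],55) for a,b in bp]);print(" box",B[:,:2].round(1).tolist(),B.mean(0).round(1),[np.linalg.norm(B[i]-B[(i+1)%4]).round(1) for i in range(4)])
# tip triangulate: toggle, lever
def tr(a,b):
    return tri([ray(t,a[0]/4+250,a[1]/4+130),ray(s,b[0]/3+130,b[1]/3+220)])
print("toggle tip",tr((155,148),(520,140)).round(1)); print("lever tip",tr((632,318),(76,176)).round(1))
# module tops
mt=[(185,368),(270,340),(305,460),(222,488)];ms=[(190,95),(300,150),(268,198),(155,148)]
def r6(c,p,o): return ray(c,p[0]/6+o[0],p[1]/6+o[1])
print("stubs")
a1=tri([r6(t,(233,383),(110,170)),r6(s,(205,122),(320,110))]);a2=tri([r6(t,(247,437),(110,170)),r6(s,(255,147),(320,110))])
a1b=tri([r6(t,(233,383),(110,170)),r6(s,(255,147),(320,110))]);a2b=tri([r6(t,(247,437),(110,170)),r6(s,(205,122),(320,110))])
print(a1.round(1),a2.round(1),a1b.round(1),a2b.round(1))
M=np.array([onplane(t,a/6+110,b/6+170,133) for a,b in mt]);print("mod top",M[:,:2].round(1).tolist(),M.mean(0).round(1))
M=np.array([onplane(s,a/6+320,b/6+110,133) for a,b in ms]);print("mod scene",M[:,:2].round(1).tolist(),M.mean(0).round(1))
S=np.array([onplane(t,a/6+110,b/6+170,105) for a,b in [(120,128),(200,97),(238,208),(158,237)]]);print("spare",S[:,:2].round(1).tolist(),S.mean(0).round(1))
K=np.array([onplane(t,a/6+110,b/6+170,5) for a,b in [(305,80),(438,500),(248,568)]]);print("rackbase",K[:,:2].round(1).tolist(),((K[0]+K[2])/2).round(1))
E
```

```text
top fix [[529.7, -46.5], [570.9, -314.1], [455.1, -331.5], [411.7, -64.9]] [ 491.8 -189.3   12. ] [np.float64(270.8), np.float64(117.1), np.float64(270.1), np.float64(119.4)]
 collar [646.8 -28.1  66. ]  tip px ray
 box [[673.9, 40.2], [708.0, -71.2], [627.1, -94.1], [592.3, 15.2]] [650.3 -27.5  55. ] [np.float64(116.5), np.float64(84.2), np.float64(114.7), np.float64(85.4)]
scene fix [[416.1, -63.6], [534.9, -45.5], [575.9, -307.5], [462.0, -326.7]] [ 497.2 -185.8   12. ] [np.float64(120.1), np.float64(265.2), np.float64(115.5), np.float64(267.1)]
 collar [653.5 -26.2  66. ]  tip px ray
 box [[597.2, 20.5], [677.2, 43.6], [706.8, -67.2], [629.1, -93.7]] [652.6 -24.2  55. ] [np.float64(83.3), np.float64(114.8), np.float64(82.1), np.float64(118.6)]
toggle tip [623.8 -31.7 110.8]
lever tip [ 510.5 -297.8  213.5]
stubs
[439.4 285.5 156.6] [433.1 302.  121.2] [446.9 297.5 138.2] [425.4 290.2 139. ]
mod top [[451.3, 316.1], [463.4, 283.2], [416.2, 266.7], [404.3, 298.6]] [433.8 291.2 133. ]
mod scene [[408.4, 301.6], [457.7, 317.3], [468.3, 289.1], [421.0, 270.4]] [438.8 294.6 133. ]
spare [[551.9, 355.8], [565.8, 324.0], [520.2, 305.7], [507.3, 337.5]] [536.3 330.7 105. ]
rackbase [[593.6, 303.4], [409.5, 235.2], [377.8, 315.7]] [485.7 309.6   5. ]
```

carry_out:
  plan:
    - [85, [-28, -10, -2.5], [0, 0, 0]]
    - [85, [-28, -10, -2.5], [0, 0, 0]]
    - [85, [-28, -10, -2.5], [0, 0, 0]]
    - [85, [-28, -10, -2.5], [0, 0, 0]]
    - [85, [-28, -10, -2.5], [0, 0, 0]]
    - [85, [-28, -10, -2.5], [0, 0, 0]]
    - [85, [-28, -10, -2.5], [0, 0, 0]]
    - [85, [-28, -10, -2.5], [0, 0, 0]]
    - [85, [-28, -10, -2.5], [0, 0, 0]]
    - [85, [-28, -10, -2.5], [0, 0, 0]]
    - [85, [-28, -10, -2.5], [0, 0, 0]]
    - [85, [-28, -10, -2.5], [0, 0, 0]]
    - [85, [0, 0, 0], [0, 0, 1.15]]
    - [85, [0, 0, 0], [0, 0, 1.15]]
    - [85, [0, 0, 0], [0, 0, 1.15]]
    - [85, [0, 0, 0], [0, 0, 1.15]]
    - [85, [0, 0, 0], [0, 0, 1.15]]
    - [85, [0, 0, 0], [0, 0, 1.15]]
    - [85, [0, 0, 0], [0, 0, 1.15]]
    - [85, [0, 0, 0], [0, 0, 0.9]]

```text
time_s: 1.82
eef_pos: [434.7, 296.4, 261.1]
ee_rot: [-0.0, 0.574, 0.819, -0.0]
force: [0.4, 1.0, 0.4]
grip_width: 0.996
```

carry_out:
  plan:
    - [85, [0, 0, 0], [0, 0, 0]]
    - [85, [0, 0, 0], [0, 0, 0]]

```text
time_s: 1.98
eef_pos: [434.7, 296.4, 261.1]
ee_rot: [-0.0, 0.57, 0.821, -0.0]
force: [-0.2, -1.2, 0.1]
grip_width: 0.994
```

```bash
cat > look.py <<'E'
import sys
from h import *
from rig import ctrl
def look(n):
    s=ctrl.sense();c=ctrl.capture("wrist");T=T_wrist(s,c);c["T"]=T
    np.savez(n+".npz",**c);cv2.imwrite(f"pics/{n}.png",c["color"])
    print({k:np.round(v,4).tolist() for k,v in s.items() if k in("time_s","joints","eef_pos","ee_rot","grip_width")})
    open("poses.txt","a").write(repr({k:np.array(v).tolist() for k,v in s.items()})+"\n")
    return s,c,T
if __name__=="__main__": look(sys.argv[1])
E
python3 look.py w1
```

```text
{'time_s': 1.9833, 'joints': [0.3756, 0.2956, 1.4428, -0.0, 1.4036, 0.0189], 'eef_pos': [434.74, 296.4286, 261.0912], 'ee_rot': [-0.0001, 0.5705, 0.8213, -0.0002], 'grip_width': 0.9938}
```

View pics/w1.png

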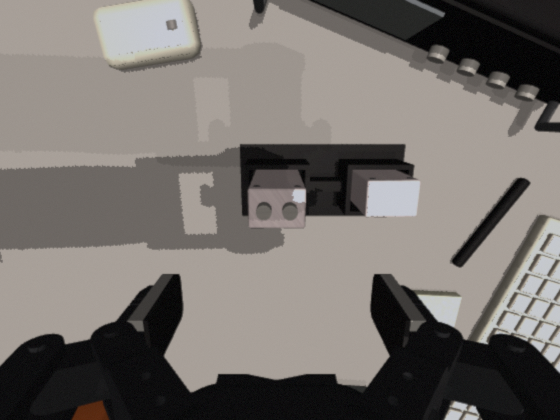

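The wrist view shows the optical module's top face at about (249–305, 189–228), its stubs at (264,211) and (290,211), and the spare to its right. The rack is well aligned with the tool axes.

```bash
python3 - <<'E'
from h import *
c=load("w1"); crop(c["color"],225,135,425,240,4,"pics/w1c.png")
W=cloud(c,c["T"]);print(W[222,277].round(1),W[222,300].round(1),W[195,390].round(1),W[120,350].round(1), W[300,280].round(1))
E
```

```text
[440.3 286.1 132.4] [459.1 293.1 132.3] [534.2 339.7 103.5] [ 4.923e+02  3.959e+02 -2.000e-01] [499.7 139.6  -0.5]
```

View pics/w1c.png

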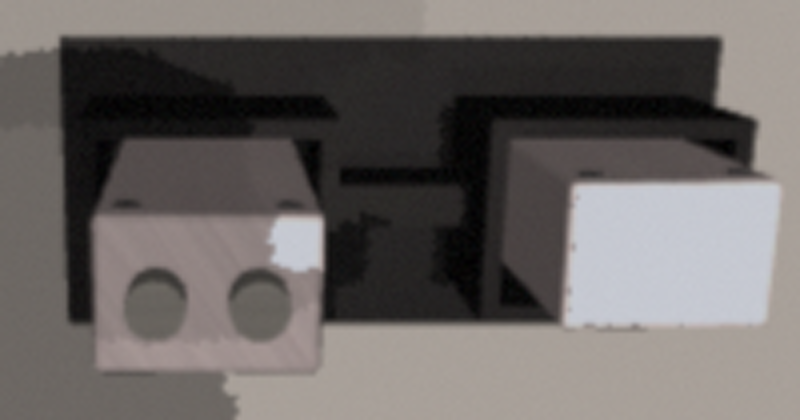

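```bash
python3 - <<'E'
from h import *
c=load("w1");T=c["T"];t=load("top0");s=load("scene0")
f=lambda a,b,z: onplane(c,a/4+225,b/4+135,z,T)
M=np.array([f(a,b,132.5) for a,b in [(92,213),(322,213),(320,372),(96,372)]]);print(M.round(1).tolist(),M.mean(0).round(1),[np.linalg.norm(M[i]-M[(i+1)%4]).round(1) for i in range(4)])
d=(M[1]-M[0]+M[2]-M[3]);print("yaw x",np.arctan2(d[1],d[0]))
K=np.array([f(a,b,5) for a,b in [(62,38),(720,38)]]);d=K[1]-K[0];print("rack yaw",np.arctan2(d[1],d[0]),K.round(1))
Rt=T[:3,:3]@np.eye(3)
st=np.array([f(156,305,145),f(259,305,145)]);print("stubs",st.round(1),st.mean(0).round(1))
# triangulate stub tops w/ wrist+scene+top
r=[c["cx"]]
w=[ray(c,156/4+225,305/4+135,T),ray(c,259/4+225,305/4+135,T)]
tt=[ray(t,247/6+110,437/6+170),ray(t,233/6+110,383/6+170)]
ss=[ray(s,205/6+320,122/6+110),ray(s,255/6+320,147/6+110)]
for i in(0,1): print(tri([w[i],tt[i]]).round(1),tri([w[i],ss[i]]).round(1),tri([w[i],tt[i],ss[i]]).round(1))
sp=np.array([f(a,b,104.5) for a,b in [(572,182),(780,182),(767,324),(562,325)]]);print("spare",sp.mean(0).round(1))
E
```

```text
[[406.7, 305.7, 132.5], [452.4, 322.7, 132.5], [465.3, 289.6, 132.5], [419.1, 272.4, 132.5]] [435.9 297.6 132.5] [np.float64(48.7), np.float64(35.6), np.float64(49.2), np.float64(35.6)]
yaw x 0.35633016117231353
rack yaw 0.356329632369793 [[379.7 324.    5. ]
 [564.6 392.8   5. ]]
stubs [[425.5 294.9 145. ]
 [445.4 302.3 145. ]] [435.5 298.6 145. ]
[425.7 290.7 130. ] [425.9 292.9 137.9] [425.4 291.6 136.9]
[447.1 298.  128.2] [447.  300.5 136.8] [446.6 299.  135.8]
spare [537.6 337.5 104.5]
```

carry_out:
  plan:
    - [85, [-20, 0, 0], [0, 0, 0]]
    - [85, [-20, 0, 0], [0, 0, 0]]
    - [85, [-20, 0, 0], [0, 0, 0]]
    - [85, [-20, 0, 0], [0, 0, 0]]
    - [85, [-20, 0, 0], [0, 0, 0]]
    - [85, [0, 0, 0], [0, 1, 0]]
    - [85, [0, 0, 0], [0, 1, 0]]
    - [85, [0, 0, 0], [0, 1, 0]]
    - [85, [0, 0, 0], [0, 1, 0]]
    - [85, [0, 0, 0], [0, 1, 0]]

```text
time_s: 2.87
eef_pos: [469.8, 202.5, 261.9]
ee_rot: [-0.213, 0.551, 0.793, 0.15]
force: [0.0, 0.4, -0.8]
grip_width: 0.992
```

```bash
python3 look.py w2
```

```text
{'time_s': 2.8667, 'joints': [-0.068, 0.3058, 1.5184, 0.4788, 1.5523, -0.4911], 'eef_pos': [469.7637, 202.4779, 261.9355], 'ee_rot': [-0.2134, 0.5507, 0.7928, 0.1504], 'grip_width': 0.9917}
```

```bash
cat > fk.py <<'E'
from h import *
from scipy.optimize import least_squares
def Rz(a):return R.from_euler('z',a).as_matrix()
def Ry(a):return R.from_euler('y',a).as_matrix()
TF=Rz(np.pi)  # fixed tool flip about z
def fk(q,p):
    a1,d1,L2,a3,L3,d6=p
    A=Rz(q[0]);x=A@np.array([a1,0,d1]);A=A@Ry(q[1]);x=x+A@[0,0,L2]
    A=A@Ry(q[2]);x=x+A@[a3,0,L3];A=A@Rz(q[3])@Ry(q[4]);x=x+A@[0,0,d6];A=A@Rz(q[5])
    return x,A
lim=np.array([[-2.94,2.94],[-.97,2.17],[.19,2.56],[-1.23,4.37],[.02,3.11],[-2.88,2.88]])
def fit():
    D=[eval(l) for l in open("poses.txt")]
    D.append(dict(joints=[1.06759756e+00,3.13432651e-01,1.49847603e+00,-2.15e-05,1.33097980e+00,-2.23392609e-01],eef_pos=[144.869,504.337,230.729],ee_rot=[0,.139444,.99023,0]))
    f=lambda p:np.concatenate([fk(d["joints"],p)[0]-d["eef_pos"] for d in D]+[(p-np.array([0,330,400,0,400,260]))*1e-4])
    r=least_squares(f,[0,330,400,0,400,260]);return r.x,f(r.x),D
def ik(p,x,Rm,q0):
    def f(q):
        y,A=fk(q,p);A=A@OFF
        return np.concatenate([(y-x)/100,R.from_matrix(A.T@Rm).as_rotvec()])
    r=least_squares(f,np.clip(q0,lim[:,0]+1e-3,lim[:,1]-1e-3),bounds=(lim[:,0],lim[:,1]));return r.x,np.abs(r.fun).max()
p,res,D=fit()
OFF=fk(D[0]["joints"],p)[1].T@Rq(D[0]["ee_rot"])
if __name__=="__main__":
    print(p.round(1),np.abs(res).max())
    for d in D: print((fk(d["joints"],p)[1]@OFF-Rq(d["ee_rot"])).round(3).tolist()[0])
    print(OFF.round(2))
E
python3 fk.py
```

```text
[ 1140.6  4492.1 -5109.2 -1290.7   655.3   505.6] 108.08473229959489
[-0.0, 0.0, 0.0]
[0.0, -0.0, -0.0]
[0.0, 0.0, -0.001]
[[ 0. -1. -0.]
 [ 1.  0.  0.]
 [-0. -0.  1.]]
```

```bash
sed -i 's/a1,d1,L2,a3,L3,d6=p/a1,d1,L2,a3,L3,d6,b,e=p/; s/x=x+A@\[a3,0,L3\]/x=x+A@[a3,b,L3]/; s/x=x+A@\[0,0,d6\]/x=x+A@[0,e,d6]/; s/0,330,400,0,400,260\]/0,330,400,0,400,260,58,58]/g' fk.py; python3 fk.py
```

```text
[  0.  201.4 438.8  39.  397.5 255.3 116.3   0. ] 0.012863063930280609
[-0.0, 0.0, 0.0]
[0.0, -0.0, -0.0]
[0.0, 0.0, -0.001]
[[ 0. -1. -0.]
 [ 1.  0.  0.]
 [-0. -0.  1.]]
```

```bash
cat > pl.py <<'E'
from fk import *
Z=np.array([0,0,1.])
def fr(a): return np.array([np.cos(a),np.sin(a),0]),np.array([-np.sin(a),np.cos(a),0])
def pick(tau,G,yaw,dep):
    u,v=fr(yaw);zt=np.cos(tau)*v-np.sin(tau)*Z;yt=u;xt=np.cross(yt,zt);return G+dep*zt,np.stack([xt,yt,zt],1)
def place(tau,G,yaw,dep):
    u,v=fr(yaw);zt=-np.cos(tau)*Z-np.sin(tau)*v;yt=u;xt=np.cross(yt,zt);return G+dep*zt,np.stack([xt,yt,zt],1)
E
python3 - <<'E'
from pl import *
q0=np.array(D[2]["joints"]) if len(D)>2 else None
q0=[-.068,.3058,1.5184,.4788,1.5523,-.4911]
for tau in (0,10,20,30,40):
    t=np.radians(tau)
    for nm,(x,Rm) in dict(pick=pick(t,np.array([436,296.5,82]),.3563,15),pre=pick(t,np.array([436,296.5,82])-100*fr(.3563)[1],.3563,15),lift=pick(t,np.array([436,296.5,240]),.3563,15),place=place(t,np.array([490,-159+13,30]),.153,13),over=place(t,np.array([490,-146,130]),.153,13)).items():
        q,e=ik(p,x,Rm,q0);el=fk(q,p);print(tau,nm,q.round(2),round(e,4))
E
```

```text
0 pick [-0.09  0.96  1.69  1.17  1.77 -1.13] 0.0
0 pre [-0.25  0.99  1.6   1.04  1.87 -1.1 ] 0.0
0 lift [-0.09  0.64  1.73  1.24  1.87 -0.85] 0.0
0 place [-0.52  0.56  1.76 -0.    0.82 -0.67] 0.0
0 over [-0.52  0.41  1.69 -0.    1.05 -0.67] 0.0
10 pick [-0.08  0.87  1.72  1.11  1.64 -1.08] 0.0
10 pre [-0.25  0.91  1.62  0.97  1.75 -1.07] 0.0
10 lift [-0.08  0.57  1.72  1.15  1.77 -0.8 ] 0.0
10 place [-0.45  0.54  1.81 -0.22  0.7  -0.44] 0.0
10 over [-0.45  0.38  1.74 -0.18  0.93 -0.5 ] 0.0
20 pick [-0.06  0.79  1.74  1.04  1.51 -1.01] 0.0
20 pre [-0.23  0.82  1.65  0.9   1.62 -1.03] 0.0
20 lift [-0.06  0.5   1.7   1.04  1.68 -0.73] 0.0
20 place [-0.38  0.54  1.85 -0.53  0.63 -0.12] 0.0
20 over [-0.38  0.37  1.79 -0.41  0.84 -0.28] 0.0
30 pick [-0.03  0.71  1.75  0.95  1.39 -0.93] 0.0
30 pre [-0.2   0.74  1.67  0.83  1.5  -0.97] 0.0
30 lift [-0.03  0.44  1.68  0.93  1.59 -0.65] 0.0
30 place [-0.3   0.57  1.89 -0.87  0.63  0.25] 0.0
30 over [-0.3   0.38  1.83 -0.67  0.8  -0.01] 0.0
40 pick [ 0.02  0.64  1.76  0.86  1.27 -0.84] 0.0
40 pre [-0.16  0.67  1.69  0.74  1.38 -0.9 ] 0.0
40 lift [ 0.02  0.38  1.65  0.81  1.51 -0.57] 0.0
40 place [-0.24  0.61  1.91 -1.17  0.7   0.58] 0.0
40 over [-0.24  0.41  1.87 -0.95  0.82  0.27] 0.0
```

```bash
cat >> pl.py <<'E'
def rel(x,Rm,s=None):
    if s is None:
        from rig import ctrl
        s=ctrl.sense()
    A=Rq(s["ee_rot"]);d=np.array(x)-s["eef_pos"]
    print("at",np.round(s["eef_pos"],1),"t",round(float(s["time_s"]),2),"F",np.round(s["force"],1),"grip",round(float(s["grip_width"]),3))
    print("rot units",(np.degrees(R.from_matrix(A.T@Rm).as_rotvec())/6).round(2),"shift cur",(A.T@d).round(1),"shift after rot",(Rm.T@d).round(1))
    q,e=ik(p,np.array(x),Rm,s["joints"]);print("ik",q.round(2),round(e,4))
E
python3 - <<'E'
from pl import *
rel(*pick(np.radians(15),np.array([436,296.5,215]),.3563,15))
rel(*pick(np.radians(15),np.array([436,296.5,82]),.3563,15))
E
```

```text
at [470.  201.1 260.1] t 2.92 F [ 0.7 -2.5 -2.9] grip 0.997
rot units [ 0.02  7.39 -0.02] shift cur [ 74.6   1.1 101.2] shift after rot [-17.4   1.5 124.5]
ik [-0.07  0.57  1.72  1.09  1.7  -0.81] 0.0
at [470.  201.1 260.1] t 2.92 F [ 0.7 -2.5 -2.9] grip 0.997
rot units [ 0.02  7.39 -0.02] shift cur [  6.8   1.2 215.6] shift after rot [-145.9    1.5  158.9]
ik [-0.07  0.83  1.73  1.07  1.58 -1.05] 0.0
```

carry_out:
  plan:
    - [85, [0, 0, 0], [0, 1, 0]]
    - [85, [0, 0, 0], [0, 1, 0]]
    - [85, [0, 0, 0], [0, 1, 0]]
    - [85, [0, 0, 0], [0, 1, 0]]
    - [85, [0, 0, 0], [0, 1, 0]]
    - [85, [0, 0, 0], [0, 1, 0]]
    - [85, [0, 0, 0], [0, 1, 0]]
    - [85, [0, 0, 0], [0, 0.4, 0]]
    - [85, [-3.5, 0, 25], [0, 0, 0]]
    - [85, [-3.5, 0.5, 25], [0, 0, 0]]
    - [85, [-3.5, 0.5, 25], [0, 0, 0]]
    - [85, [-3.5, 0, 25], [0, 0, 0]]
    - [85, [-3.5, 0.5, 25], [0, 0, 0]]
    - [85, [0, 0, 0], [0, 0, 0]]

```text
time_s: 4.08
eef_pos: [428.1, 314.6, 209.5]
ee_rot: [-0.497, 0.454, 0.655, 0.343]
force: [0.3, -0.4, -0.2]
grip_width: 1.002
```

```bash
python3 look.py w3; python3 - <<'E'
from pl import *
rel(*pick(np.radians(15),np.array([436,296.5,82]),.3563,15))
E
```

```text
{'time_s': 4.0833, 'joints': [-0.0621, 0.5688, 1.7262, 1.0851, 1.687, -0.81], 'eef_pos': [428.0556, 314.578, 209.4928], 'ee_rot': [-0.4969, 0.4544, 0.6548, 0.3433], 'grip_width': 1.0018}
at [429.2 313.2 210.4] t 4.13 F [-0.3 -1.2  0.5] grip 0.992
rot units [-0.02  0.12  0.  ] shift cur [-128.3    0.6   32.4] shift after rot [-128.7    0.5   30.8]
ik [-0.07  0.83  1.73  1.07  1.58 -1.05] 0.0
```

View pics/w3.png

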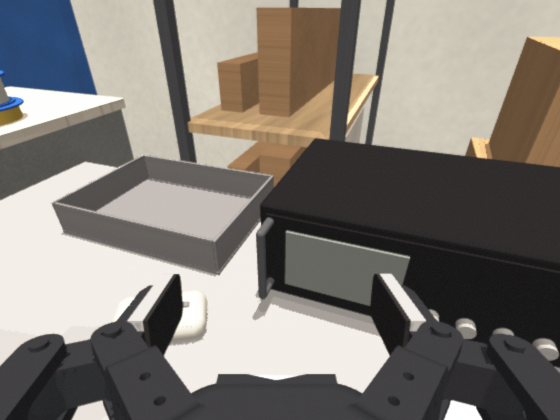

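carry_out:
  plan:
    - [85, [-16, 0, 3.9], [0, 0.1, 0]]
    - [85, [-16, 0.5, 3.9], [0, 0, 0]]
    - [85, [-16, 0, 3.9], [0, 0, 0]]
    - [85, [-16, 0, 3.9], [0, 0, 0]]
    - [85, [-16, 0, 3.9], [0, 0, 0]]
    - [85, [-16, 0, 3.9], [0, 0, 0]]
    - [85, [-16, 0, 3.9], [0, 0, 0]]
    - [85, [-16, 0, 3.9], [0, 0, 0]]
    - [85, [0, 0, 0], [0, 0, 0]]

```text
time_s: 4.88
eef_pos: [432.3, 308.3, 77.4]
ee_rot: [-0.5, 0.454, 0.651, 0.347]
force: [-0.0, 0.4, -0.5]
grip_width: 0.997
```

```bash
python3 look.py w4; python3 - <<'E'
from pl import *
from rig import ctrl
rel(*pick(np.radians(15),np.array([436,296.5,82]),.3563,15))
c=ctrl.capture("scene");crop(c["color"],260,60,460,210,4,"pics/s4.png")
E
```

```text
{'time_s': 4.8833, 'joints': [-0.0762, 0.8315, 1.7274, 1.0706, 1.576, -1.0454], 'eef_pos': [432.2561, 308.3146, 77.3755], 'ee_rot': [-0.4997, 0.454, 0.6509, 0.3472], 'grip_width': 0.9973}
at [432.6 308.5  78.8] t 4.93 F [0.1 0.5 0.1] grip 0.996
rot units [ 0.02  0.   -0.01] shift cur [-0.1 -1.   2.2] shift after rot [-0.1 -1.   2.2]
ik [-0.07  0.83  1.73  1.07  1.58 -1.05] 0.0
```

View pics/w4.png

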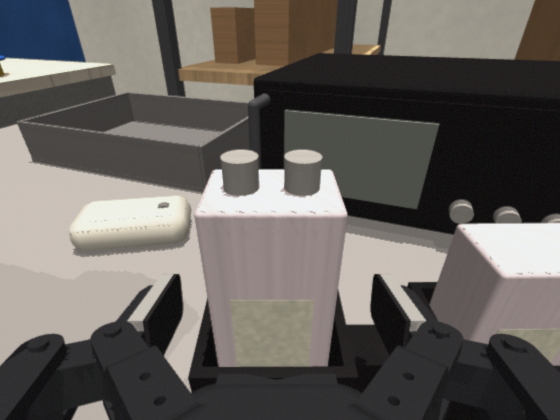

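View pics/s4.png

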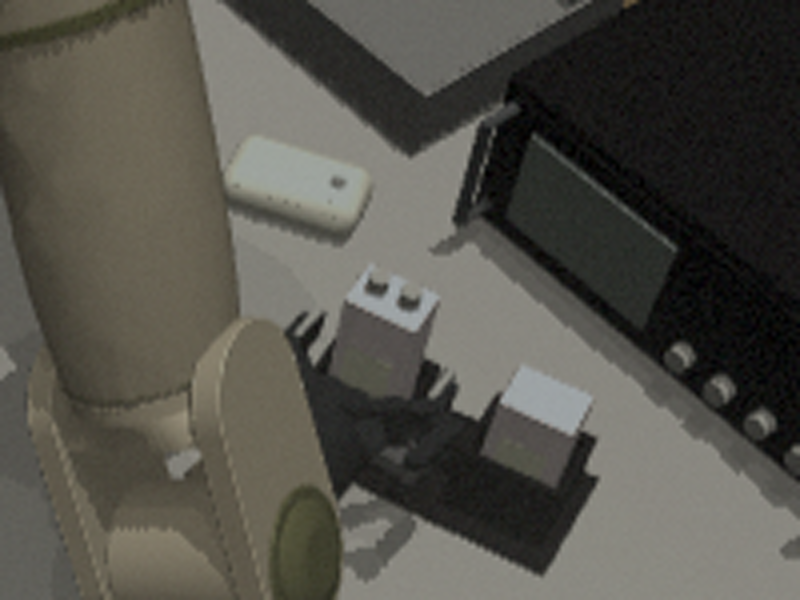

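The module stands between the jaws at px (205–343, 170–360), almost centred. I'll grip and lift now.

carry_out:
  plan:
    - [85, [0, -0.5, 2], [0, 0, 0]]
    - [60, [0, 0, 0], [0, 0, 0]]
    - [45, [0, 0, 0], [0, 0, 0]]
    - [40, [0, 0, 0], [0, 0, 0]]
    - [40, [0, 0, 0], [0, 0, 0]]
    - [40, [0, 0, 0], [0, 0, 0]]
    - [40, [0, 0, 0], [0, 0, 0]]
    - [40, [0, 0, 0], [0, 0, 0]]
    - [40, [0, 0, 0], [0, 0, 0]]
  grip_force: 60

```text
time_s: 5.73
eef_pos: [431.3, 310.5, 79.1]
ee_rot: [-0.5, 0.453, 0.651, 0.348]
force: [0.3, -2.8, 5.2]
grip_width: 0.579
```

```bash
python3 look.py w5
```

```text
{'time_s': 5.7333, 'joints': [-0.0725, 0.8278, 1.7303, 1.0754, 1.5755, -1.046], 'eef_pos': [431.3458, 310.4965, 79.1243], 'ee_rot': [-0.4996, 0.4532, 0.6509, 0.3484], 'grip_width': 0.5787}
```

View pics/w5.png

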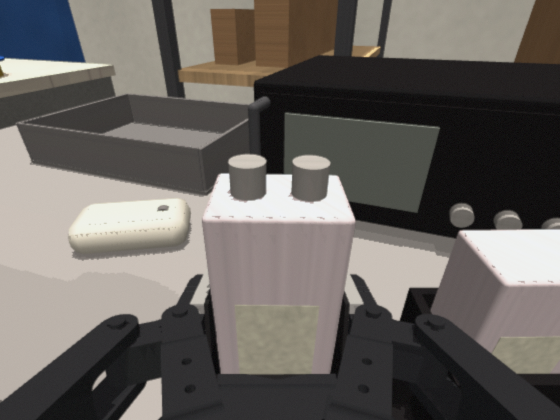

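carry_out:
  plan:
    - [40, [3, 0, -0.8], [0, 0, 0]]
    - [40, [6, 0, -1.6], [0, 0, 0]]
    - [40, [12, 0, -3.2], [0, 0, 0]]
    - [40, [16, 0, -4.3], [0, 0, 0]]
    - [40, [16, 0, -4.3], [0, 0, 0]]
    - [40, [16, 0, -4.3], [0, 0, 0]]
    - [40, [16, 0, -4.3], [0, 0, 0]]
    - [40, [16, 0, -4.3], [0, 0, 0]]
    - [40, [16, 0, -4.3], [0, 0, 0]]
    - [40, [16, 0, -4.3], [0, 0, 0]]
    - [40, [10, 0, -2.7], [0, 0, 0]]
    - [40, [0, 0, 0], [0, 0, 0]]

```text
time_s: 6.78
eef_pos: [431.4, 310.5, 228.2]
ee_rot: [-0.498, 0.453, 0.652, 0.349]
force: [1.0, 0.1, -1.6]
grip_width: 0.577
```

```bash
python3 look.py w6;  python3 - <<'E'
from h import *
from rig import ctrl
c=ctrl.capture("scene");crop(c["color"],260,40,460,190,4,"pics/s6.png")
E
```

```text
{'time_s': 6.7833, 'joints': [-0.0722, 0.5437, 1.7142, 1.0943, 1.7142, -0.7821], 'eef_pos': [431.4102, 310.5425, 228.1997], 'ee_rot': [-0.4984, 0.453, 0.6519, 0.3486], 'grip_width': 0.5769}
```

View pics/w6.png

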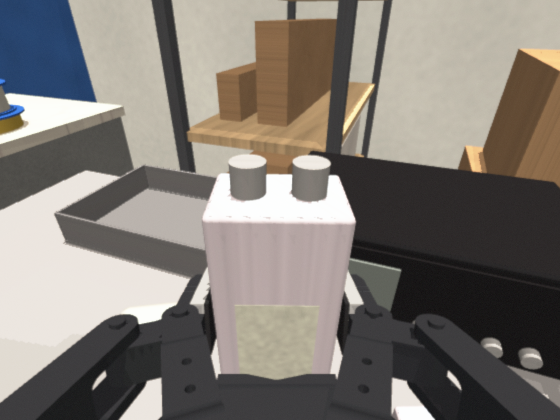

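View pics/s6.png

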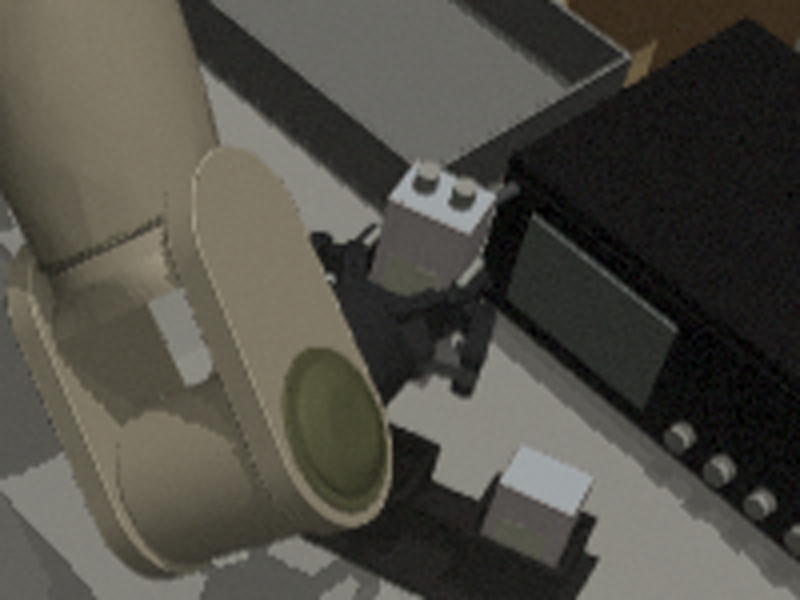

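```bash
cat > mod.py <<'E'
from h import *
import sys
c=load(sys.argv[1]);W=cloud(c,c["tool_from_camera"]);crop(c["color"],190,140,370,390,3,"pics/m.png")
def plane(x0,y0,x1,y1):
    P=W[y0:y1,x0:x1].reshape(-1,3);P=P[~np.isnan(P[:,0])]
    m=np.median(P,0);k=np.linalg.norm(P-m,axis=1)<60;P=P[k];m=P.mean(0);n=np.linalg.svd(P-m,full_matrices=False)[2][2]
    r=(P-m)@n;print("plane",m.round(1),n.round(3),"rms",r.std().round(2));return m,n
plane(225,198,335,212);plane(225,230,335,300)
for u,v in [(212,217),(349,217),(220,178),(341,178)]: print(u,v,W[v+2,u+ (2 if u<280 else -2)].round(1))
E
python3 mod.py w6
```

```text
plane [ 45.7   2.1 -34.9] [-0.967 -0.013  0.256] rms 0.37
plane [ 25.    2.1 -38.9] [0.254 0.001 0.967] rms 0.47
212 217 [ 42.8 -19.  -42. ]
349 217 [ 43.2  23.4 -43.3]
220 178 [ 50.8 -20.1 -16.9]
341 178 [ 50.4  25.8 -14.7]
```

View pics/m.png

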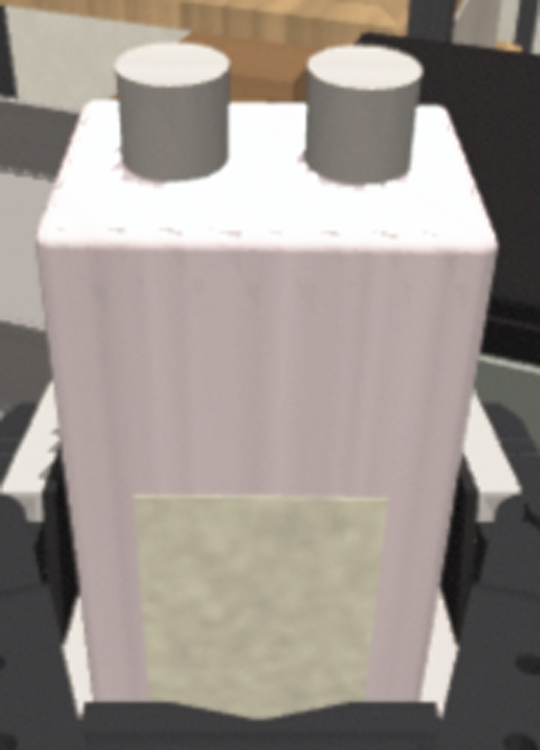

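carry_out:
  plan:
    - [40, [-4, 0, -15], [0, 0, 0]]
    - [40, [-7, 0, -26], [0, 0, 0]]
    - [40, [-7, 0, -26], [0, 0, 0]]
    - [40, [-7, 0, -26], [0, 0, 0]]
    - [40, [-4, 0, -15], [0, 0, 0]]
    - [40, [0, 0, 0], [0, -1, 0]]
    - [40, [0, 0, 0], [0, -1, 0]]
    - [40, [0, 0, 0], [0, -1, 0]]
    - [40, [0, 0, 0], [0, -1, 0]]
    - [40, [0, 0, 0], [0, -1, 0]]
    - [40, [0, 0, 0], [0, -1, 0]]
    - [40, [0, 0, 0], [0, -1, 0]]
    - [40, [0, 0, 0], [0, -1, 0]]
    - [40, [0, 0, 0], [0, -1, 0]]
    - [40, [0, 0, 0], [0, -1, 0]]
    - [40, [0, 0, 0], [0, -1, 0]]
    - [40, [0, 0, 0], [0, -1, 0]]
    - [40, [0, 0, 0], [0, -1, 0]]
    - [40, [0, 0, 0], [0, 0, 0]]

```text
time_s: 8.47
eef_pos: [468.5, 207.7, 225.9]
ee_rot: [0.022, 0.57, 0.821, -0.016]
force: [0.6, 0.2, -2.2]
grip_width: 0.571
```

```bash
cat >> pl.py <<'E'
m_=np.array([.967,0,-.256]);n_=np.array([.256,0,.967]);C=-11.5*m_-13.4*n_
def target(N,yaw,tau=np.radians(14.9)):
    _,Rm=place(tau,np.zeros(3),yaw,0);return np.array(N)-Rm@C,Rm
E
python3 - <<'E'
from pl import *
rel(*target([490,-159,190],.153))
E
```

```text
at [468.5 207.7 225.9] t 8.47 F [ 0.6  0.2 -2.2] grip 0.571
rot units [ 0.29 -1.95  1.94] shift cur [-336.5 -105.9   68.1] shift after rot [-329.6  -34.7  138.7]
ik [-0.41  0.29  1.71 -0.26  1.02 -0.45] 0.0
```

carry_out:
  plan:
    - [40, [0, 0, 0], [0.1, -0.65, 0.65]]
    - [40, [0, 0, 0], [0.1, -0.65, 0.65]]
    - [40, [0, 0, 0], [0.1, -0.65, 0.65]]
    - [40, [-15, -1.6, 6.3], [0, 0, 0]]
    - [40, [-30, -3.2, 12.6], [0, 0, 0]]
    - [40, [-30, -3.2, 12.6], [0, 0, 0]]
    - [40, [-30, -3.2, 12.6], [0, 0, 0]]
    - [40, [-30, -3.2, 12.6], [0, 0, 0]]
    - [40, [-30, -3.2, 12.6], [0, 0, 0]]
    - [40, [-30, -3.2, 12.6], [0, 0, 0]]
    - [40, [-30, -3.2, 12.6], [0, 0, 0]]
    - [40, [-30, -3.2, 12.6], [0, 0, 0]]
    - [40, [-30, -3.2, 12.6], [0, 0, 0]]
    - [40, [-30, -3.2, 12.6], [0, 0, 0]]
    - [40, [-15, -1.6, 6.3], [0, 0, 0]]
    - [40, [0, 0, 0], [0, 0, 0]]
    - [40, [0, 0, 0], [0, 0, 0]]

```text
time_s: 9.88
eef_pos: [486.5, -150.5, 175.4]
ee_rot: [0.095, 0.649, 0.75, -0.083]
force: [0.1, 0.2, -1.0]
grip_width: 0.574
```

```bash
python3 look.py w7;python3 - <<'E'
from pl import *
rel(*target([490,-159,190],.153))
from rig import ctrl
for n in("scene","top"):
    c=ctrl.capture(n);cv2.imwrite(f"pics/{n}7.png",c["color"]);np.savez(f"{n}7.npz",**c)
E
```

```text
{'time_s': 9.8833, 'joints': [-0.4222, 0.2892, 1.7067, -0.2516, 1.0224, -0.4491], 'eef_pos': [486.4989, -150.5153, 175.3958], 'ee_rot': [0.0954, 0.6487, 0.7505, -0.0832], 'grip_width': 0.5741}
at [ 486.7 -149.8  175.7] t 9.93 F [ 0.8  0.2 -1.9] grip 0.575
rot units [-0.02 -0.05 -0.06] shift cur [ 1.6  1.8 -1.3] shift after rot [ 1.6  1.8 -1.3]
ik [-0.41  0.29  1.71 -0.26  1.02 -0.45] 0.0
```

View pics/w7.png

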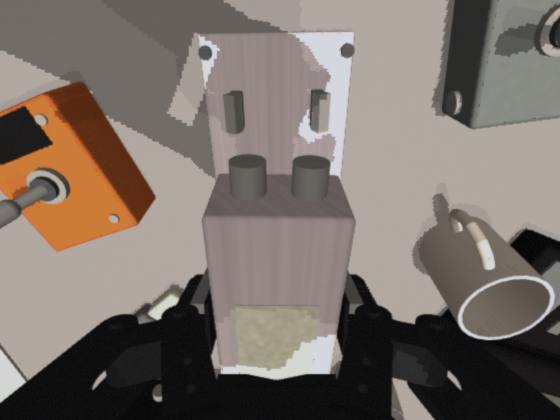

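View pics/scene7.png

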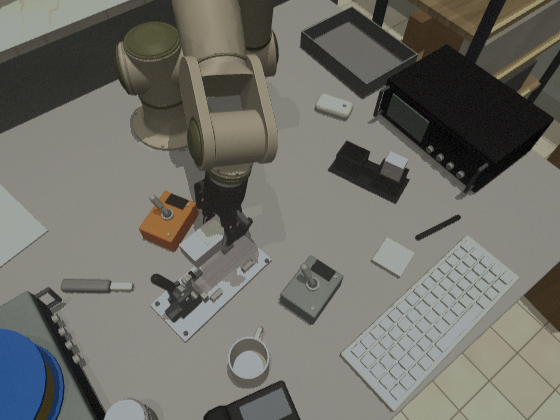

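```bash
python3 - <<'E'
from h import *
c=load("w7");crop(c["color"],190,20,370,190,4,"pics/w7c.png")
E
```

```text
(no output)
```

View pics/w7c.png

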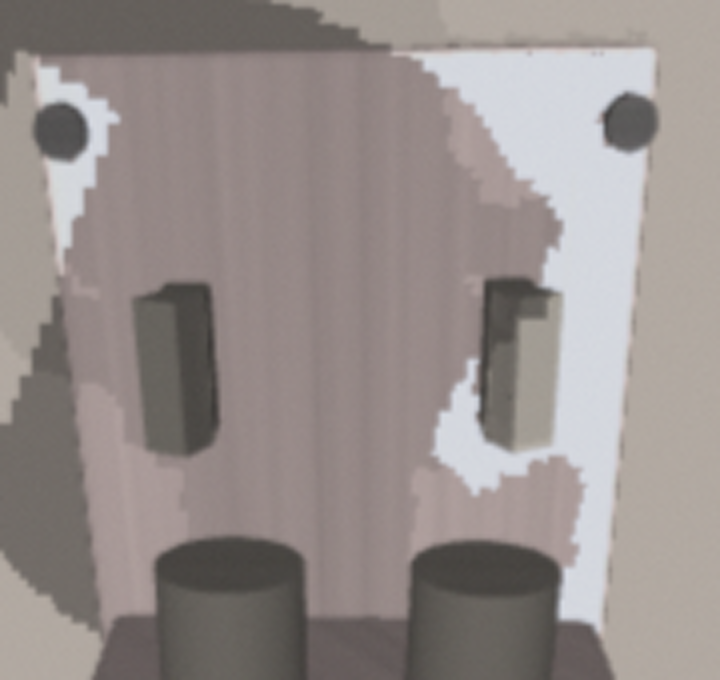

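```bash
python3 - <<'E'
from h import *
c=load("w7");T=c["T"];f=lambda a,b,z=12: onplane(c,a/4+190,b/4+20,z,T)
a,b=f(35,55),f(656,47);e,g=f(100,620),f(603,620)
w=b-a;print(a.round(1),b.round(1),np.linalg.norm(w).round(1),"yaw front",np.arctan2(w[1],w[0]))
for n,k in(("L",a-e),("R",b-g)): print(n,np.arctan2(-k[0],k[1]))
s1,s2=f(62,131),f(631,122);w=s2-s1;print("screws",s1.round(1),s2.round(1),np.arctan2(w[1],w[0]))
yaw=.153
u=np.array([np.cos(yaw),np.sin(yaw),0]);v=np.array([-np.sin(yaw),np.cos(yaw),0])
m=(a+b)/2;print("nest from wrist",(m-(135-29)*v).round(1))
gl=[f(x,y,12) for x,y in((217,430),(480,430))];print("guide inner feet",[q.round(1) for q in gl],np.linalg.norm(gl[1]-gl[0]).round(1),((gl[0]+gl[1])/2-m)@u)
print("mid across e,g",((e+g)/2-m)@u)
W=cloud(c,T);print(W[60,340].round(1),W[30+20,230].round(1),W[int(20+390/4),int(190+535/4)].round(1))
E
```

```text
[414.8 -61.1  12. ] [530.6 -42.8  12. ] 117.2 yaw front 0.15600634271067743
L 0.1519521099080231
R 0.16352366131958138
screws [420.3 -73.2  12. ] [529.2 -55.8  12. ] 0.15896436104717498
nest from wrist [ 488.9 -156.7   12. ]
guide inner feet [array([ 455.5, -127. ,   12. ]), array([ 512.2, -118.7,   12. ])] 57.2 0.1636888237480126
mid across e,g 0.5565758968867748
[525.3 -63.3  10.1] [439.  -68.6  11.7] [ 518.  -103.8   31. ]
```

```bash
python3 - <<'E'
from pl import *
rel(*target([488.5,-155,70],.155))
E
```

```text
at [ 487.1 -149.2  176.2] t 10.03 F [-0.1 -0.5 -2.1] grip 0.58
rot units [-0.02 -0.04 -0.06] shift cur [ 35.7   0.5 114.3] shift after rot [ 36.1   0.5 114.2]
ik [-0.41  0.46  1.83 -0.33  0.74 -0.33] 0.0
```

carry_out:
  plan:
    - [40, [2, 0, 6], [0, 0, -0.06]]
    - [40, [4, 0.5, 14], [0, 0, 0]]
    - [40, [5, 0, 16], [0, 0, 0]]
    - [40, [5, 0, 16], [0, 0, 0]]
    - [40, [5, 0, 16], [0, 0, 0]]
    - [40, [5, 0, 16], [0, 0, 0]]
    - [40, [5, 0, 15], [0, 0, 0]]
    - [40, [5, 0, 15], [0, 0, 0]]
    - [40, [0, 0, 0], [0, 0, 0]]
    - [40, [0, 0, 0], [0, 0, 0]]

```text
time_s: 10.87
eef_pos: [486.5, -143.7, 56.7]
ee_rot: [0.096, 0.645, 0.754, -0.084]
force: [0.3, 0.4, -1.7]
grip_width: 0.575
```

```bash
python3 look.py w8;python3 - <<'E'
from pl import *
rel(*target([488.5,-155,70],.155))
from rig import ctrl
for n in("scene","top"):
    c=ctrl.capture(n);np.savez(f"{n}8.npz",**c)
    if n=="scene": crop(c["color"],130,210,330,350,4,"pics/s8.png")
    else: crop(c["color"],270,170,420,270,5,"pics/t8.png")
E
```

```text
{'time_s': 10.8667, 'joints': [-0.4082, 0.4616, 1.8261, -0.3242, 0.7436, -0.3357], 'eef_pos': [486.4808, -143.6783, 56.7212], 'ee_rot': [0.0963, 0.6449, 0.7535, -0.084], 'grip_width': 0.5754}
at [ 487.1 -144.    57.6] t 10.92 F [ 0.7 -1.1 -1.9] grip 0.578
rot units [-0.01 -0.03 -0.  ] shift cur [ 0.7 -0.3  0.9] shift after rot [ 0.7 -0.3  0.9]
ik [-0.41  0.46  1.83 -0.33  0.74 -0.33] 0.0
```

View pics/w8.png

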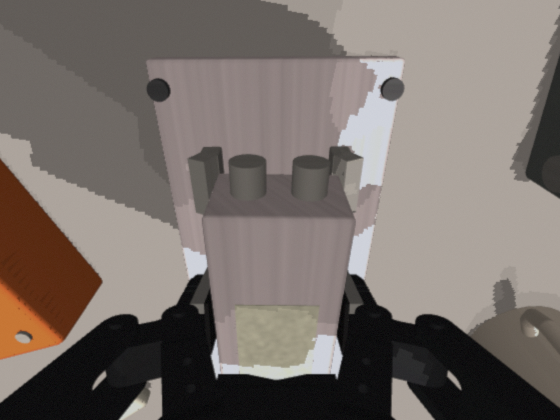

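View pics/s8.png

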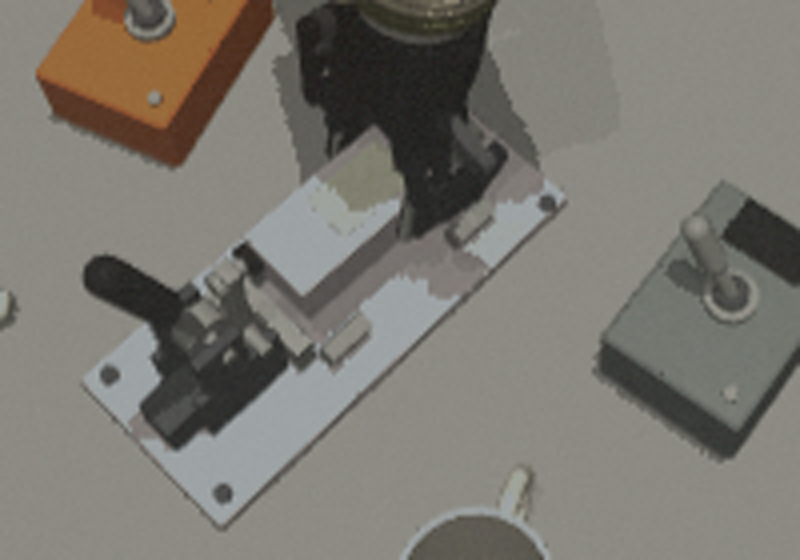

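View pics/t8.png

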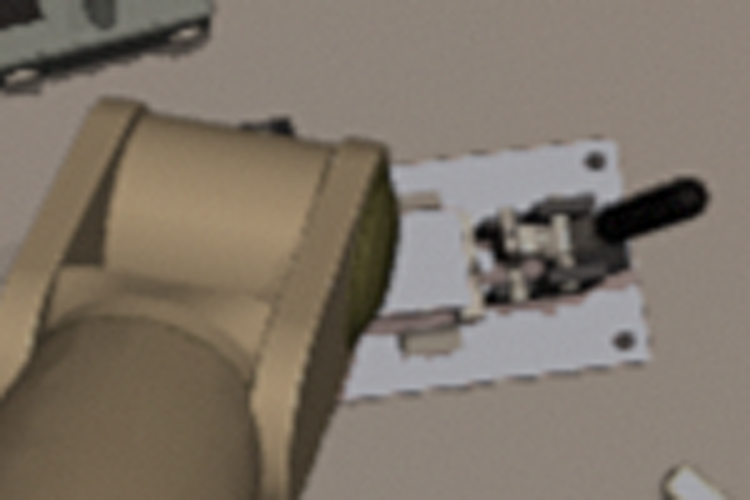

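```bash
python3 - <<'E'
from pl import *
u,v=fr(.155)
s=load("scene8");t=load("top8");w=load("w8")
f=lambda a,b,z: onplane(s,a/4+130,b/4+210,z)
g=lambda a,b,z: onplane(t,a/5+270,b/5+170,z)
def uv(q): return np.round([q@u,q@v,q[2]],1)
print("scene mod end",uv(f(247,243,88)),uv(f(303,297,88)),"stop",uv(f(313,345,38)),uv(f(258,290,38)),"fix -y corners",uv(f(222,528,12)),uv(f(82,382,12)),"+y", uv(f(567,202,12)))
print("top mod end",uv(g(460,210,88)),uv(g(470,310,88)),"stop",uv(g(465,210,38)),uv(g(478,318,38)),"corners",uv(g(617,140,12)),uv(g(650,357,12)))
print("N",uv(np.array([488.5,-155,70])))
F=lambda a,b,z: onplane(w,a,b,z,w["T"])
a,b=F(149,60,12),F(404,58,12);print("wrist front",uv(a),uv(b)," nest v",(a+b)@v/2-106)
E
```

```text
scene mod end [ 440.3 -290.6   88. ] [ 484.8 -290.6   88. ] stop [ 490.1 -295.8   38. ] [ 444.1 -295.3   38. ] fix -y corners [ 521.8 -393.4   12. ] [ 404.3 -394.2   12. ] +y [ 522.5 -128.3   12. ]
top mod end [ 479.8 -295.7   88. ] [ 429.6 -293.1   88. ] stop [ 485.5 -308.    38. ] [ 429.1 -306.3   38. ] corners [ 515.5 -398.9   12. ] [ 399.4 -397.9   12. ]
N [ 458.7 -228.6   70. ]
wrist front [ 401.4 -124.4   12. ] [ 516.9 -123.6   12. ]  nest v -230.0230633322243
```

carry_out:
  plan:
    - [40, [1, -0.5, 3.9], [0, 0, 0]]
    - [40, [1.3, 0, 4.8], [0, 0, 0]]
    - [40, [1.3, 0, 4.8], [0, 0, 0]]
    - [40, [1.3, 0, 4.8], [0, 0, 0]]
    - [40, [1, 0, 3.9], [0, 0, 0]]
    - [40, [1, 0, 3.9], [0, 0, 0]]
    - [40, [1, 0, 3.9], [0, 0, 0]]
    - [40, [0.5, 0, 1.9], [0, 0, 0]]
    - [40, [0, 0, 0], [0, 0, 0]]

```text
time_s: 11.77
eef_pos: [486.0, -144.4, 23.6]
ee_rot: [0.097, 0.645, 0.753, -0.084]
force: [-0.7, -0.7, -2.6]
grip_width: 0.576
```

```bash
python3 look.py w9;python3 - <<'E'
from pl import *
rel(*target([488,-155,30],.155))
from rig import ctrl
c=ctrl.capture("scene");crop(c["color"],130,210,330,350,4,"pics/s9.png")
E
```

```text
{'time_s': 11.7667, 'joints': [-0.4098, 0.5217, 1.8448, -0.3555, 0.6683, -0.2951], 'eef_pos': [486.0004, -144.3769, 23.6153], 'ee_rot': [0.0966, 0.6454, 0.7531, -0.084], 'grip_width': 0.5763}
at [ 486.1 -144.4   23.9] t 11.82 F [ 0.5 -0.2 -2.2] grip 0.575
rot units [-0.02 -0.03 -0.01] shift cur [2.6 0.2 6.9] shift after rot [2.6 0.2 6.9]
ik [-0.41  0.53  1.85 -0.37  0.65 -0.28] 0.0
```

View pics/w9.png

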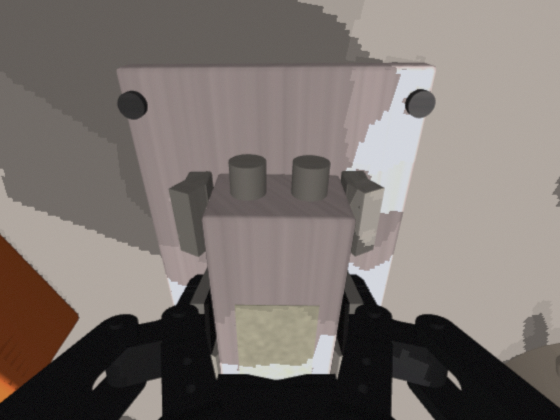

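View pics/s9.png

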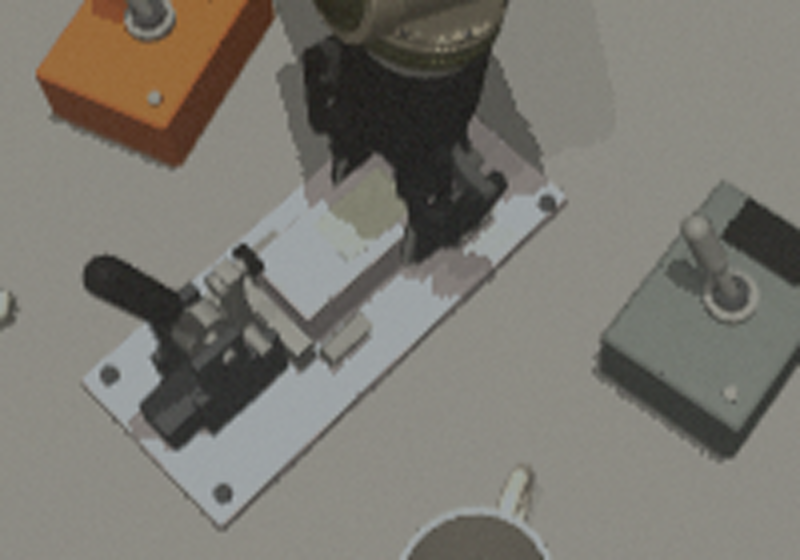

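carry_out:
  plan:
    - [40, [0.4, 0, 1.5], [0, 0, 0]]
    - [40, [0.4, 0, 1.5], [0, 0, 0]]
    - [40, [0.4, 0, 1.4], [0, 0, 0]]
    - [40, [0.3, 0, 1], [0, 0, 0]]
    - [40, [0, 0, 0], [0, 0, 0]]

```text
time_s: 12.28
eef_pos: [486.1, -144.3, 18.3]
ee_rot: [0.097, 0.645, 0.753, -0.084]
force: [-0.5, 0.2, -2.1]
grip_width: 0.572
```

carry_out:
  plan:
    - [40, [0.3, 0, 1], [0, 0, 0]]
    - [40, [0, 0, 0], [0, 0, 0]]

```text
time_s: 12.45
eef_pos: [486.1, -144.3, 17.3]
ee_rot: [0.097, 0.645, 0.753, -0.084]
force: [0.1, 1.2, -3.0]
grip_width: 0.578
```

carry_out:
  plan:
    - [40, [0.2, 0, 0.7], [0, 0, 0]]
    - [40, [0, 0, 0], [0, 0, 0]]

```text
time_s: 12.62
eef_pos: [486.1, -144.3, 16.7]
ee_rot: [0.097, 0.645, 0.753, -0.084]
force: [0.1, 0.2, -2.6]
grip_width: 0.574
```

carry_out:
  plan:
    - [40, [0.2, 0, 0.7], [0, 0, 0]]
    - [40, [0, 0, 0], [0, 0, 0]]

```text
time_s: 12.78
eef_pos: [486.2, -144.3, 16.0]
ee_rot: [0.097, 0.645, 0.753, -0.084]
force: [0.3, 1.0, -1.6]
grip_width: 0.574
```

carry_out:
  plan:
    - [40, [0.2, 0, 0.7], [0, 0, 0]]
    - [40, [0, 0, 0], [0, 0, 0]]

```text
time_s: 12.95
eef_pos: [486.3, -144.3, 16.0]
ee_rot: [0.097, 0.645, 0.753, -0.084]
force: [-3.4, 1.1, 7.8]
grip_width: 0.577
```

```bash
python3 look.py w10;python3 - <<'E'
from pl import *
rel(*target([488,-155,30],.155))
E
```

```text
{'time_s': 12.95, 'joints': [-0.4093, 0.5365, 1.848, -0.365, 0.6506, -0.2831], 'eef_pos': [486.2509, -144.3298, 15.9694], 'ee_rot': [0.0973, 0.6453, 0.753, -0.0841], 'grip_width': 0.5773}
at [ 486.3 -144.4   16. ] t 13.0 F [-3.7  2.2  6.4] grip 0.579
rot units [-0.01 -0.02 -0.01] shift cur [ 0.5  0.1 -0.8] shift after rot [ 0.5  0.1 -0.8]
ik [-0.41  0.53  1.85 -0.37  0.65 -0.28] 0.0
```

View pics/w10.png

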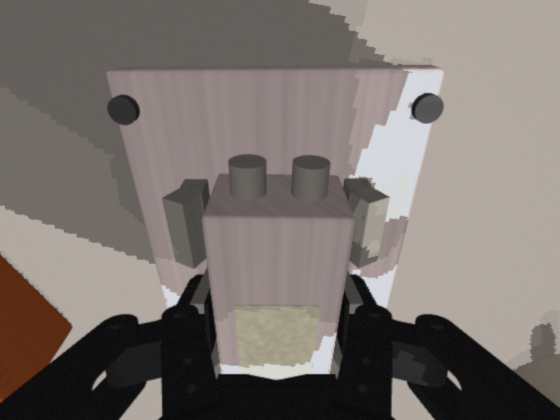

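carry_out:
  plan:
    - [54, [0, 0, 0], [0, 0, 0]]
    - [58, [0, 0, 0], [0, 0, 0]]
    - [64, [0, 0, 0], [0, 0, 0]]
    - [64, [0, 0, 0], [0, 0, 0]]
    - [64, [0, 0, 0], [0, 0, 0]]

```text
time_s: 13.42
eef_pos: [486.2, -144.3, 15.3]
ee_rot: [0.097, 0.645, 0.753, -0.084]
force: [-0.1, -0.6, 0.8]
grip_width: 0.748
```

carry_out:
  plan:
    - [64, [-0.5, 0, -2], [0, 0, 0]]
    - [64, [-1, 0, -4], [0, 0, 0]]
    - [64, [-2, 0, -8], [0, 0, 0]]
    - [64, [-2.5, 0, -10], [0, 0, 0]]
    - [64, [-4, 0, -16], [0, 0, 0]]
    - [64, [-4, 0, -16], [0, 0, 0]]
    - [64, [-4, 0, -16], [0, 0, 0]]
    - [64, [-4, 0, -16], [0, 0, 0]]
    - [64, [-4, 0, -16], [0, 0, 0]]
    - [64, [-4, 0, -16], [0, 0, 0]]
    - [64, [0, 0, 0], [0, 0, 0]]

```text
time_s: 14.33
eef_pos: [487.5, -143.2, 143.0]
ee_rot: [0.1, 0.645, 0.753, -0.083]
force: [0.7, -0.3, 1.0]
grip_width: 0.743
```

```bash
python3 look.py w11;python3 - <<'E'
from pl import *
from rig import ctrl
c=ctrl.capture("scene");crop(c["color"],130,210,330,350,4,"pics/s11.png");np.savez("scene11.npz",**c)
E
```

```text
{'time_s': 14.3333, 'joints': [-0.4064, 0.3252, 1.7538, -0.2716, 0.936, -0.412], 'eef_pos': [487.4825, -143.1897, 143.0127], 'ee_rot': [0.1001, 0.6453, 0.7528, -0.0829], 'grip_width': 0.7432}
```

View pics/w11.png

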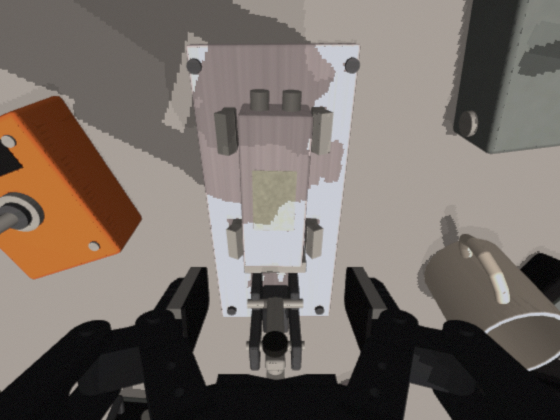

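View pics/s11.png

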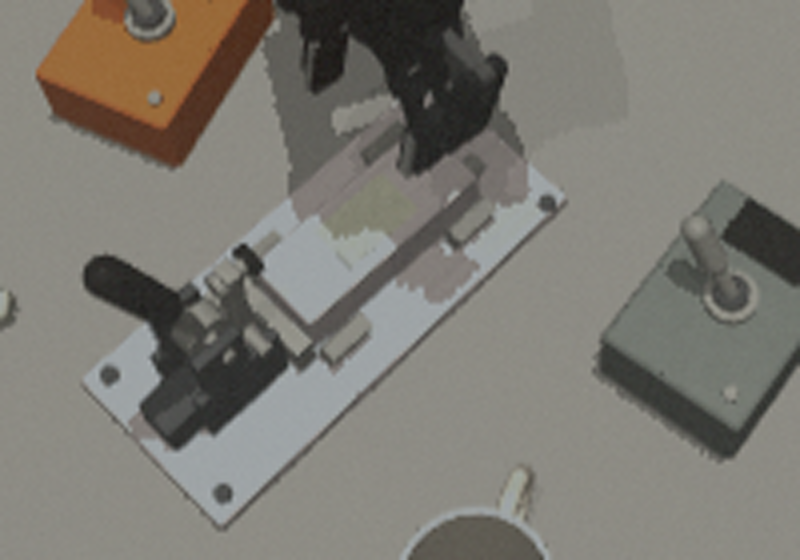

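```bash
python3 - <<'E'
from pl import *
c=load("w11");T=c["T"];crop(c["color"],180,30,370,390,2,"pics/w11c.png");u,v=fr(.155)
uv=lambda q:np.round([q@u,q@v,q[2]],1)
F=lambda a,b,z: uv(onplane(c,a,b,z,T))
W=cloud(c,T)
print("top z",[W[y,x].round(1)[2] for y,x in((150,262),(180,300),(240,275),(255,290),(130,250),(240,255))],"base",W[290,240].round(1),W[80,335].round(1))
for n,(a,b,z) in dict(fl=(187,45,12),fr=(360,45,12),bl=(222,318,12),br=(331,318,12),mfl=(240,106,48),mfr=(310,107,48),mbl=(245,264,48),mbr=(303,264,48)).items(): print(n,F(a,b,z))
E
```

```text
top z [np.float64(47.7), np.float64(47.0), np.float64(46.6), np.float64(46.9), np.float64(47.3), np.float64(46.8)] base [ 471.9 -283.4   10.6] [519.8 -67.2  10.9]
fl [ 400.6 -124.1   12. ]
fr [ 517.9 -124.3   12. ]
bl [ 400.  -394.2   12. ]
br [ 522. -395.   12.]
mfl [ 437.8 -156.    48. ]
mfr [ 482.3 -156.7   48. ]
mbl [ 434.1 -285.9   48. ]
mbr [ 483.3 -286.2   48. ]
```

View pics/w11c.png

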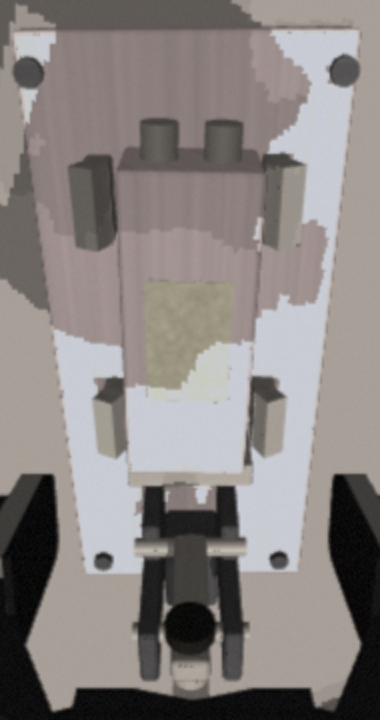

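The module lies flat in the nest with its top at z≈47 mm, against or very near the stop, connectors to the open end. Before planning the lever stroke I'll check the clutter on the clamp side.

```bash
python3 - <<'E'
from pl import *
t=load("top0");W=cloud(t);s=load("scene0");V=cloud(s)
for u_,v_ in((480,170),(480,280),(500,160),(520,215),(549,220),(550,185),(463,160),(463,150),(435,285),(400,90),(472,230)): print((u_,v_),W[v_,u_].round(0))
for A in (W,V):
    P=A.reshape(-1,3);P=P[~np.isnan(P[:,0])]
    k=(P[:,1]<-420)&(P[:,0]>250)&(P[:,0]<720)
    Q=P[k];
    for y0 in range(-420,-720,-40):
        q=Q[(Q[:,1]<y0)&(Q[:,1]>y0-40)]
        if len(q): print(y0,len(q),"z95/max",np.percentile(q[:,2],[50,95,100]).round(0), "x of tall", np.percentile(q[q[:,2]>40][:,0],[0,100]).round(0) if (q[:,2]>40).any() else None)
u,v=fr(.155)
O=460*u-340*v+90*Z
print("pivot",O)
q0=[-.4064,.3252,1.7538,-.2716,.936,-.412]
for th,ph in((-.25,25),(-.25,45),(-.25,60),(-.25,80),(.3,60),(.8,70),(1.25,75),(1.25,90)):
    r=100;a=np.radians(ph)
    x=O+r*(np.sin(th)*v+np.cos(th)*Z)-12*(np.cos(th)*v-np.sin(th)*Z)
    zt=np.cos(a)*v-np.sin(a)*Z;Rm=np.stack([np.cross(u,zt),u,zt],1)
    q,e=ik(p,x,Rm,q0);print(th,ph,x.round(0),q.round(2),round(e,4),"wrist",(x-255*zt).round(0))
E
```

```text
(480, 170) [ 632. -510.  103.]
(480, 280) [ 359. -508.   90.]
(500, 160) [ 658. -559.  107.]
(520, 215) [ 508. -564.  191.]
(549, 220) [ 498. -631.  190.]
(550, 185) [ 579. -635.  195.]
(463, 160) [ 655. -466.  108.]
(463, 150) [ 680. -466.  110.]
(435, 285) [ 345. -419.   20.]
(400, 90) [ 859. -327.   40.]
(472, 230) [ 488. -510.   42.]
-420 3075 z95/max [  2. 109. 116.] x of tall [622. 697.]
-460 2769 z95/max [  2. 112. 118.] x of tall [331. 698.]
-500 5083 z95/max [ 98. 188. 197.] x of tall [321. 683.]
-540 3558 z95/max [113. 193. 197.] x of tall [322. 680.]
-580 3183 z95/max [122. 194. 199.] x of tall [321. 682.]
-620 2755 z95/max [186. 194. 199.] x of tall [321. 679.]
-660 1218 z95/max [107. 112. 188.] x of tall [322. 681.]
-700 540 z95/max [  1. 109. 114.] x of tall [629. 678.]
-420 3780 z95/max [ -1. 109. 113.] x of tall [624. 680.]
-460 3389 z95/max [ -1. 109. 113.] x of tall [331. 663.]
-500 5559 z95/max [106. 189. 193.] x of tall [320. 625.]
-540 3679 z95/max [188. 191. 193.] x of tall [319. 600.]
-580 717 z95/max [189. 191. 193.] x of tall [363. 583.]
pivot [ 506.97453792 -264.90907479   90.        ]
-0.25 25 [ 513. -301.  184.] [-0.92  1.03  0.78  0.62  2.31 -0.9 ] 0.0 wrist [ 548. -529.  292.]
-0.25 45 [ 513. -301.  184.] [-0.89  0.86  0.92  0.41  2.03 -0.99] 0.0 wrist [ 540. -479.  364.]
-0.25 60 [ 513. -301.  184.] [-0.85  0.73  1.06  0.28  1.8  -1.  ] 0.0 wrist [ 532. -427.  405.]
-0.25 80 [ 513. -301.  184.] [-0.77  0.57  1.25  0.1   1.46 -0.95] 0.0 wrist [ 519. -345.  435.]
0.3 60 [ 504. -247.  189.] [-0.8   0.63  1.21  0.3   1.73 -0.97] 0.0 wrist [ 524. -373.  410.]
0.8 70 [ 497. -202.  168.] [-0.71  0.51  1.41  0.22  1.49 -0.92] 0.0 wrist [ 511. -288.  408.]
1.25 75 [ 493. -175.  133.] [-0.66  0.49  1.54  0.19  1.31 -0.88] 0.0 wrist [ 503. -240.  379.]
1.25 90 [ 493. -175.  133.] [-0.57  0.41  1.64  0.    1.1  -0.72] 0.0 wrist [ 493. -175.  388.]
```

carry_out:
  plan:
    - [0, [-3, 0, -12], [0, 0, 0]]
    - [0, [-6, 0, -23], [0, 0, 0]]
    - [0, [-6, 0, -23], [0, 0, 0]]
    - [0, [-6, 0, -23], [0, 0, 0]]
    - [0, [-6, 0, -23], [0, 0, 0]]
    - [0, [-6, 0, -23], [0, 0, 0]]
    - [0, [-6, 0, -23], [0, 0, 0]]
    - [0, [-6, 0, -23], [0, 0, 0]]
    - [0, [-3, 0, -12], [0, 0, 0]]
    - [0, [-12, 0, 3.4], [0, 0, 0]]
    - [0, [-25, 0, 6.7], [0, 0, 0]]
    - [0, [-25, 0, 6.7], [0, 0, 0]]
    - [0, [-25, 0, 6.7], [0, 0, 0]]
    - [0, [-25, 0, 6.7], [0, 0, 0]]
    - [0, [-25, 0, 6.7], [0, 0, 0]]
    - [0, [-25, 0, 6.7], [0, 0, 0]]
    - [0, [-25, 0, 6.7], [0, 0, 0]]
    - [0, [-12, 0, 3.4], [0, 0, 0]]
    - [0, [0, 0, 0], [0, 0, 0]]

```text
time_s: 16.02
eef_pos: [516.9, -348.8, 325.4]
ee_rot: [0.095, 0.646, 0.752, -0.084]
force: [-0.1, 0.1, -0.8]
grip_width: 0.002
```

```bash
cat >> pl.py <<'E'
U,V=fr(.155)
PIV=460*U-340*V+90*Z
def lev(th,ph,r=100,back=12,O=None):
    O=PIV if O is None else O
    a=np.radians(ph);x=O+r*(np.sin(th)*V+np.cos(th)*Z)-back*(np.cos(th)*V-np.sin(th)*Z)
    zt=np.cos(a)*V-np.sin(a)*Z;return x,np.stack([np.cross(U,zt),U,zt],1)
E
python3 - <<'E'
from pl import *
x,Rm=lev(-.25,45,back=60); x[2]=300
rel(x,Rm)
E
python3 look.py w12
```

```text
at [ 516.9 -348.8  325.4] t 16.02 F [-0.1  0.1 -0.8] grip 0.002
rot units [-0.03  9.93 -0.05] shift cur [ 7.9  3.2 24.2] shift after rot [-16.9   3.1  19. ]
ik [-0.92  0.93  0.51  0.5   2.36 -0.83] 0.0
{'time_s': 16.0167, 'joints': [-0.7121, 0.4052, 1.1485, -0.1701, 1.3982, -0.85], 'eef_pos': [516.9015, -348.8056, 325.386], 'ee_rot': [0.0948, 0.6464, 0.7524, -0.0843], 'grip_width': 0.0021}
```

View pics/w12.png

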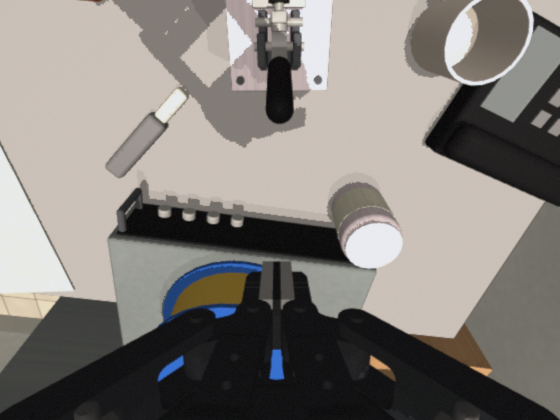

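carry_out:
  plan:
    - [0, [0, 0, 0], [0, 1, 0]]
    - [0, [0, 0, 0], [0, 1, 0]]
    - [0, [0, 0, 0], [0, 1, 0]]
    - [0, [0, 0, 0], [0, 1, 0]]
    - [0, [0, 0, 0], [0, 1, 0]]
    - [0, [0, 0, 0], [0, 1, 0]]
    - [0, [0, 0, 0], [0, 1, 0]]
    - [0, [0, 0, 0], [0, 1, 0]]
    - [0, [0, 0, 0], [0, 1, 0]]
    - [0, [0, 0, 0], [0, 1, 0]]
    - [0, [0, 2.5, 0], [0, 0, 0]]
    - [0, [0, 0, 0], [0, 0, 0]]

```text
time_s: 17.07
eef_pos: [520.8, -345.4, 326.8]
ee_rot: [-0.293, 0.601, 0.7, 0.25]
force: [0.2, -0.4, 0.0]
grip_width: -0.001
```

```bash
python3 - <<'E'
from pl import *
x,Rm=lev(-.25,45,back=55)
rel(x,Rm)
E
python3 look.py w13
```

```text
at [ 520.8 -345.4  326.8] t 17.07 F [ 0.2 -0.4  0. ] grip -0.001
rot units [-0.   -0.04 -0.03] shift cur [-106.5   -0.9  110.6] shift after rot [-105.9   -1.2  111.1]
ik [-0.92  0.96  0.77  0.4   2.1  -0.99] 0.0
{'time_s': 17.0667, 'joints': [-0.9165, 0.9363, 0.4237, 0.5471, 2.43, -0.7691], 'eef_pos': [520.8136, -345.4398, 326.7834], 'ee_rot': [-0.2929, 0.6011, 0.7004, 0.2496], 'grip_width': -0.0008}
```

View pics/w13.png

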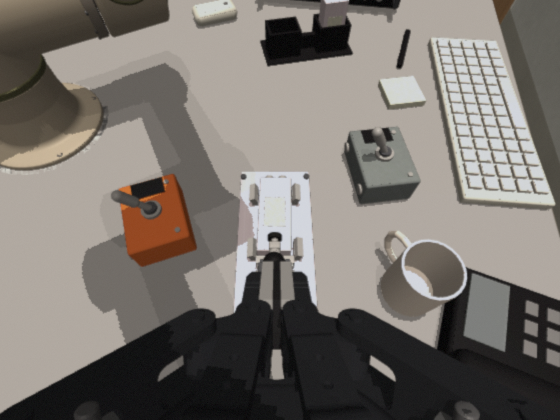

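carry_out:
  plan:
    - [0, [-7, 0, 7], [0, 0, 0]]
    - [0, [-15, 0, 15.5], [0, 0, 0]]
    - [0, [-15, 0, 15.5], [0, 0, 0]]
    - [0, [-15, 0, 15.5], [0, 0, 0]]
    - [0, [-15, -1, 15.5], [0, 0, 0]]
    - [0, [-15, 0, 15.5], [0, 0, 0]]
    - [0, [-15, 0, 15.5], [0, 0, 0]]
    - [0, [-9, 0, 10], [0, 0, 0]]
    - [0, [0, 0, 0], [0, 0, 0]]

```text
time_s: 17.87
eef_pos: [518.3, -340.7, 174.8]
ee_rot: [-0.293, 0.6, 0.701, 0.249]
force: [0.1, -0.4, -0.4]
grip_width: 0.001
```

```bash
python3 - <<'E'
from pl import *
from rig import ctrl
s=ctrl.sense()
rel(*lev(-.25,45,back=25))
A=Rq(s["ee_rot"]);x=s["eef_pos"]
print("path")
for th,ph in ((-.25,45),(-.1,48),(.05,51),(.2,54),(.35,57),(.5,60),(.65,63),(.8,66),(.9,68),(1.0,70),(1.1,72),(1.2,74),(1.3,76)):
    y,Rm=lev(th,ph,back=12);rv=np.degrees(R.from_matrix(A.T@Rm).as_rotvec())/6
    print(th,"shift",(A.T@(y-x)).round(1),"rot",rv.round(2));x,A=y,Rm
E
python3 look.py w14
```

```text
at [ 518.3 -340.7  174.8] t 17.87 F [ 0.1 -0.4 -0.4] grip 0.001
rot units [-0.02 -0.04 -0.01] shift cur [23.6  0.5 15.5] shift after rot [23.7  0.5 15.4]
ik [-0.9   0.89  0.88  0.41  2.05 -0.99] 0.0
path
-0.25 shift [34.8  0.5 22.1] rot [-0.02 -0.04 -0.01]
-0.1 shift [13.3 -0.   7.1] rot [-0.  -0.5 -0. ]
0.05 shift [12.6  0.   8.4] rot [ 0.  -0.5 -0. ]
0.2 shift [11.7  0.   9.6] rot [-0.  -0.5  0. ]
0.35 shift [10.7 -0.  10.7] rot [ 0.  -0.5  0. ]
0.5 shift [ 9.6 -0.  11.6] rot [-0.  -0.5 -0. ]
0.65 shift [ 8.4  0.  12.5] rot [ 0.  -0.5 -0. ]
0.8 shift [ 7.2 -0.  13.3] rot [-0.  -0.5  0. ]
0.9 shift [ 4.1 -0.   9.2] rot [ 0.   -0.33 -0.  ]
1.0 shift [3.5 0.  9.4] rot [-0.   -0.33 -0.  ]
1.1 shift [ 2.9 -0.   9.6] rot [ 0.   -0.33  0.  ]
1.2 shift [2.3 0.  9.8] rot [-0.   -0.33 -0.  ]
1.3 shift [1.6 0.  9.9] rot [ 0.   -0.33  0.  ]
{'time_s': 17.8667, 'joints': [-0.9146, 0.9564, 0.7689, 0.4045, 2.1038, -0.9872], 'eef_pos': [518.2892, -340.6621, 174.8157], 'ee_rot': [-0.2931, 0.6004, 0.7011, 0.249], 'grip_width': 0.0006}
```

View pics/w14.png

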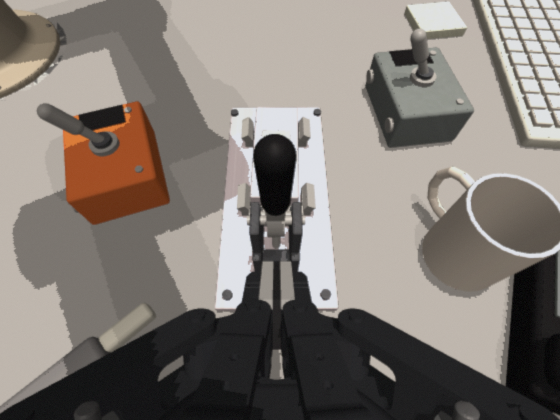

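carry_out:
  plan:
    - [0, [8, 0.5, 5], [0, 0, 0]]
    - [0, [8, 0, 5], [0, 0, 0]]
    - [0, [7, 0, 4.5], [0, 0, 0]]
    - [0, [6, 0, 4], [0, 0, 0]]
    - [0, [6, 0, 4], [0, 0, 0]]
    - [0, [6.6, 0, 3.5], [0, -0.25, 0]]
    - [0, [6.6, 0, 3.6], [0, -0.25, 0]]
    - [0, [6.3, 0, 4.2], [0, -0.25, 0]]
    - [0, [6.3, 0, 4.2], [0, -0.25, 0]]
    - [0, [5.9, 0, 4.8], [0, -0.25, 0]]
    - [0, [5.8, 0, 4.8], [0, -0.25, 0]]
    - [0, [0, 0, 0], [0, 0, 0]]

```text
time_s: 18.92
eef_pos: [506.4, -257.8, 193.8]
ee_rot: [-0.233, 0.619, 0.723, 0.2]
force: [0.5, -6.1, -0.9]
grip_width: 0.001
```

```bash
python3 look.py w15; python3 - <<'E'
from pl import *
from rig import ctrl
rel(*lev(.2,54,back=12))
c=ctrl.capture("scene");crop(c["color"],110,190,310,340,4,"pics/s15.png")
E
```

```text
{'time_s': 18.9167, 'joints': [-0.8289, 0.6952, 1.1287, 0.3433, 1.841, -0.9815], 'eef_pos': [506.3897, -257.7998, 193.8236], 'ee_rot': [-0.2327, 0.6186, 0.7233, 0.2001], 'grip_width': 0.001}
at [ 506.4 -258.3  193.7] t 18.97 F [ 1.  -6.8  1.2] grip 0.0
rot units [0.01 0.03 0.01] shift cur [-0.7 -0.5  3.6] shift after rot [-0.7 -0.5  3.6]
ik [-0.83  0.7   1.13  0.34  1.84 -0.98] 0.0
```

View pics/w15.png

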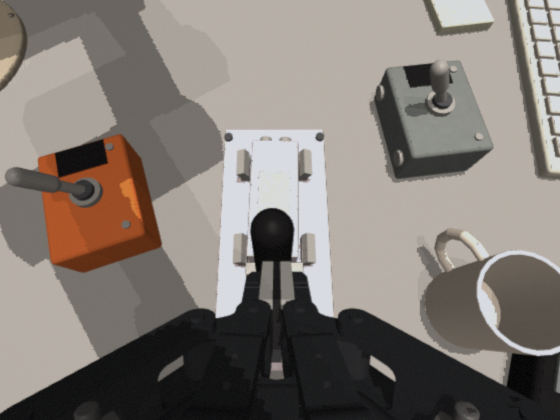

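View pics/s15.png

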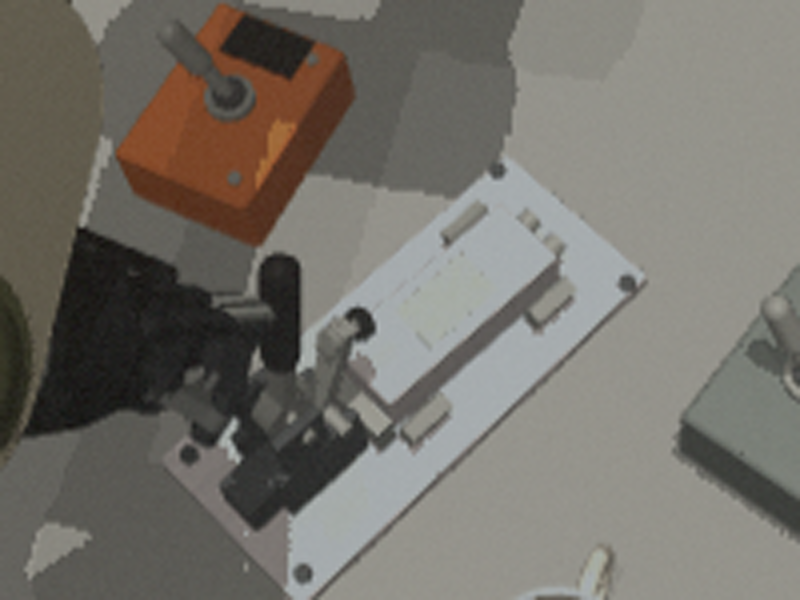

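carry_out:
  plan:
    - [0, [5.3, -0.5, 6.3], [0, -0.25, 0]]
    - [0, [5.3, -0.5, 6.3], [0, -0.25, 0]]
    - [0, [4.8, 0, 5.8], [0, -0.25, 0]]
    - [0, [4.8, 0, 5.8], [0, -0.25, 0]]
    - [0, [4.2, 0, 6.2], [0, -0.25, 0]]
    - [0, [4.2, 0, 6.2], [0, -0.25, 0]]
    - [0, [3.6, 0, 6.6], [0, -0.25, 0]]
    - [0, [3.6, 0, 6.6], [0, -0.25, 0]]
    - [0, [0, 0, 0], [0, 0, 0]]

```text
time_s: 19.77
eef_pos: [496.8, -201.8, 169.0]
ee_rot: [-0.158, 0.636, 0.743, 0.136]
force: [1.4, -1.6, 0.5]
grip_width: 0.001
```

```bash
python3 look.py w16; python3 - <<'E'
from pl import *
from rig import ctrl
rel(*lev(.8,66,back=12))
c=ctrl.capture("scene");crop(c["color"],110,190,310,340,4,"pics/s16.png")
E
```

```text
{'time_s': 19.7667, 'joints': [-0.7324, 0.5409, 1.3866, 0.2607, 1.5474, -0.9386], 'eef_pos': [496.7768, -201.8486, 169.0328], 'ee_rot': [-0.1579, 0.6356, 0.7434, 0.1357], 'grip_width': 0.0007}
at [ 496.8 -202.4  169.1] t 19.82 F [0.5 0.4 2.3] grip -0.004
rot units [ 0.01 -0.02  0.01] shift cur [-0.3  0.4  0.7] shift after rot [-0.3  0.4  0.7]
ik [-0.73  0.54  1.39  0.26  1.55 -0.94] 0.0
```

View pics/s16.png

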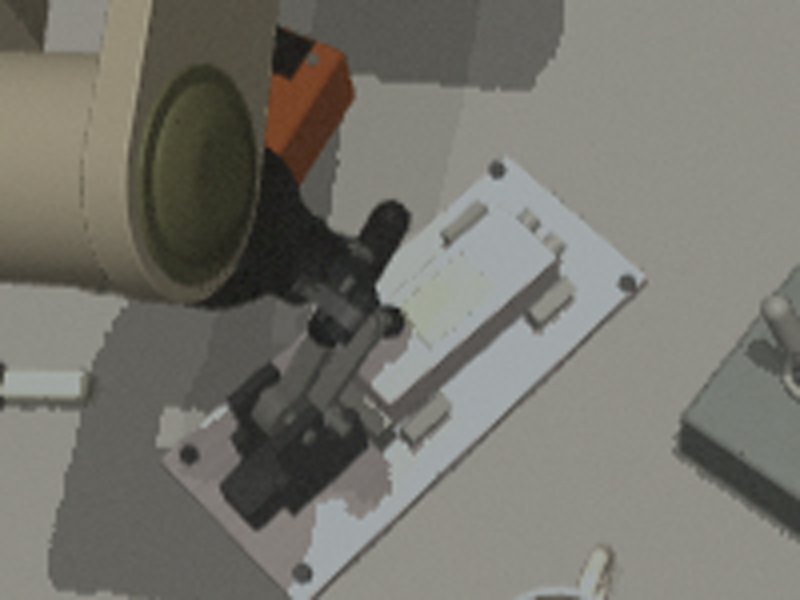

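carry_out:
  plan:
    - [0, [2, 0, 4.7], [0, -0.16, 0]]
    - [0, [2, 0, 4.7], [0, -0.16, 0]]
    - [0, [1.8, 0, 4.7], [0, -0.16, 0]]
    - [0, [1.8, 0, 4.7], [0, -0.16, 0]]
    - [0, [1.5, 0, 4.8], [0, -0.16, 0]]
    - [0, [1.5, 0, 4.8], [0, -0.16, 0]]
    - [0, [1.2, 0, 4.9], [0, -0.16, 0]]
    - [0, [1.2, 0, 4.9], [0, -0.16, 0]]
    - [0, [0, 0, 0], [0, 0, 0]]
    - [0, [0, 0, 0], [0, 0, 0]]

```text
time_s: 20.7
eef_pos: [492.6, -177.5, 136.6]
ee_rot: [-0.11, 0.644, 0.751, 0.094]
force: [0.1, -0.7, 0.4]
grip_width: -0.003
```

```bash
python3 look.py w17; python3 - <<'E'
from pl import *
from rig import ctrl
rel(*lev(1.2,74,back=12))
c=ctrl.capture("scene");crop(c["color"],110,190,310,340,4,"pics/s17.png")
E
```

```text
{'time_s': 20.7, 'joints': [-0.6681, 0.4945, 1.5214, 0.2004, 1.3459, -0.8882], 'eef_pos': [492.5955, -177.482, 136.6466], 'ee_rot': [-0.11, 0.6439, 0.7513, 0.0937], 'grip_width': -0.0031}
at [ 492.6 -177.7  136.7] t 20.75 F [-0.2 -0.2  0.1] grip -0.0
rot units [-0.   -0.1  -0.02] shift cur [ 0.7  0.7 -0.6] shift after rot [ 0.7  0.7 -0.6]
ik [-0.66  0.49  1.52  0.19  1.34 -0.88] 0.0
```

View pics/s17.png

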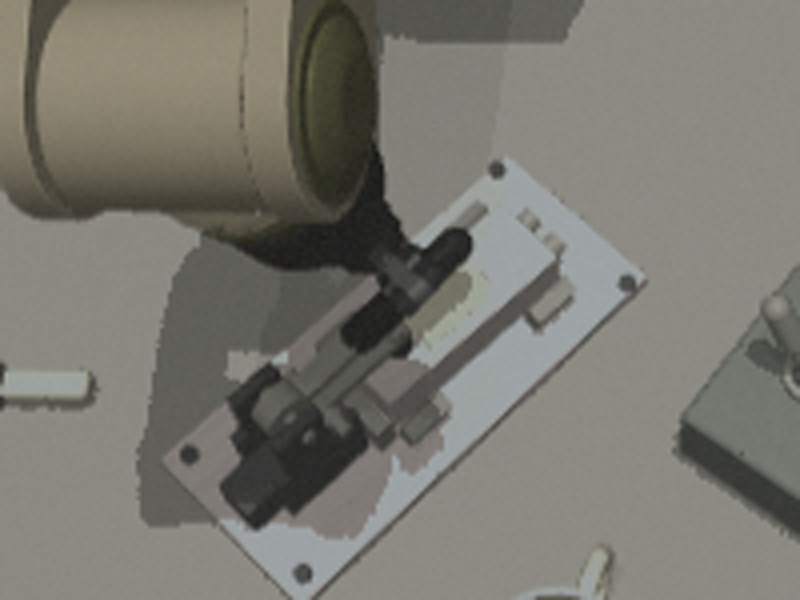

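View pics/w17.png

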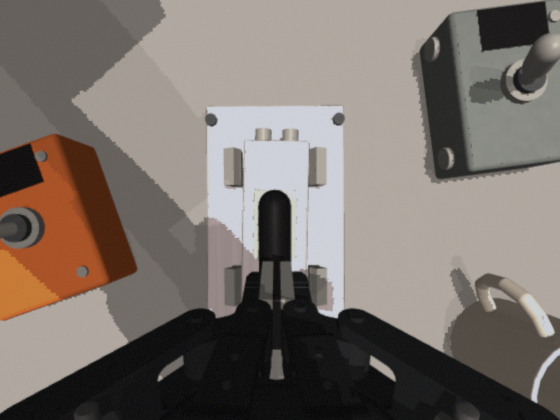

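```bash
python3 - <<'E'
from pl import *
c=load("w17");W=cloud(c,c["T"])
for y in (200,210,220,230,240,250): q=W[y,275];print(y,q.round(1),"v,u rel piv",((q-PIV)@V).round(1),((q-PIV)@U).round(1))
print(W[165,275].round(1),W[165,252].round(1))
E
```

```text
200 [ 486.5 -137.6  107.2] v,u rel piv 128.9 -0.6
210 [ 487.4 -143.3  107.6] v,u rel piv 123.2 -0.6
220 [ 488.2 -149.   107.1] v,u rel piv 117.4 -0.6
230 [ 489.1 -154.7  106.8] v,u rel piv 111.7 -0.6
240 [ 490.  -160.4  106.4] v,u rel piv 105.9 -0.6
250 [ 490.9 -166.   107.8] v,u rel piv 100.3 -0.6
[ 481.7 -108.7   47.4] [ 464.5 -111.4   47.6]
```

carry_out:
  plan:
    - [0, [4, 0, -16], [0, 0, 0]]
    - [0, [4, 0, -16], [0, 0, 0]]
    - [0, [4, 0, -16], [0, 0, 0]]
    - [0, [4, 0, -16], [0, 0, 0]]
    - [0, [0, 0, 0], [0, -1, 0]]
    - [0, [0, 0, 0], [0, -1.15, -0.5]]
    - [0, [0, 0, 0], [0, 0, -0.75]]
    - [0, [0, 0, 0], [0, 0, 0]]

```text
time_s: 21.47
eef_pos: [493.1, -179.7, 202.9]
ee_rot: [-0.024, 0.599, 0.8, 0.025]
force: [-0.5, -0.2, 0.4]
grip_width: -0.002
```

```bash
cat >> pl.py <<'E'
def down(x,yaw):
    u,v=fr(yaw);return np.array(x,float),np.stack([v,u,-Z],1)
E
python3 - <<'E'
from pl import *
rel(*down([573,-49,200],.285))
E
```

```text
at [ 493.1 -179.7  202.9] t 21.47 F [-0.5 -0.2  0.4] grip -0.002
rot units [ 0.11 -0.66  0.  ] shift cur [102.4 113.4  11.3] shift after rot [102.9 113.4   2.9]
ik [-0.29  0.45  1.39  0.    1.31 -0.57] 0.0
```

carry_out:
  plan:
    - [0, [0, 0, 0], [0.1, -0.65, 0]]
    - [0, [10, 11, 0], [0, 0, 0]]
    - [0, [21, 23, 0.5], [0, 0, 0]]
    - [0, [21, 23, 0.5], [0, 0, 0]]
    - [0, [21, 23, 0.5], [0, 0, 0]]
    - [0, [20, 23, 0.5], [0, 0, 0]]
    - [0, [10, 11, 0], [0, 0, 0]]
    - [0, [0, 0, 0], [0, 0, 0]]
    - [0, [0, 0, 0], [0, 0, 0]]

```text
time_s: 22.22
eef_pos: [573.9, -49.8, 199.9]
ee_rot: [-0.001, 0.601, 0.799, 0.0]
force: [0.4, 0.2, -1.0]
grip_width: 0.001
```

```bash
python3 look.py w18; python3 - <<'E'
from pl import *
c=load("w18");crop(c["color"],290,60,490,260,4,"pics/w18c.png")
E
```

```text
{'time_s': 22.2167, 'joints': [-0.2904, 0.4502, 1.3844, 0.0013, 1.3087, -0.5714], 'eef_pos': [573.9156, -49.7983, 199.8928], 'ee_rot': [-0.001, 0.6013, 0.799, 0.0003], 'grip_width': 0.0011}
```

View pics/w18.png

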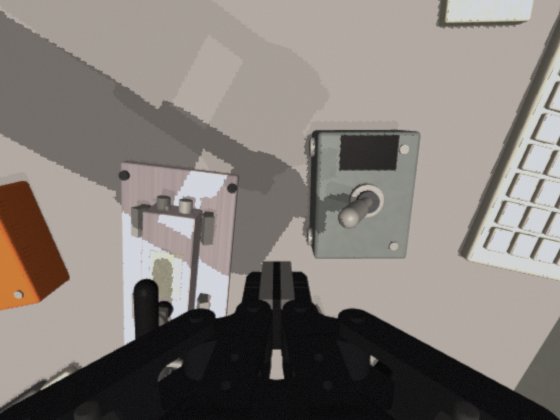

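View pics/w18c.png

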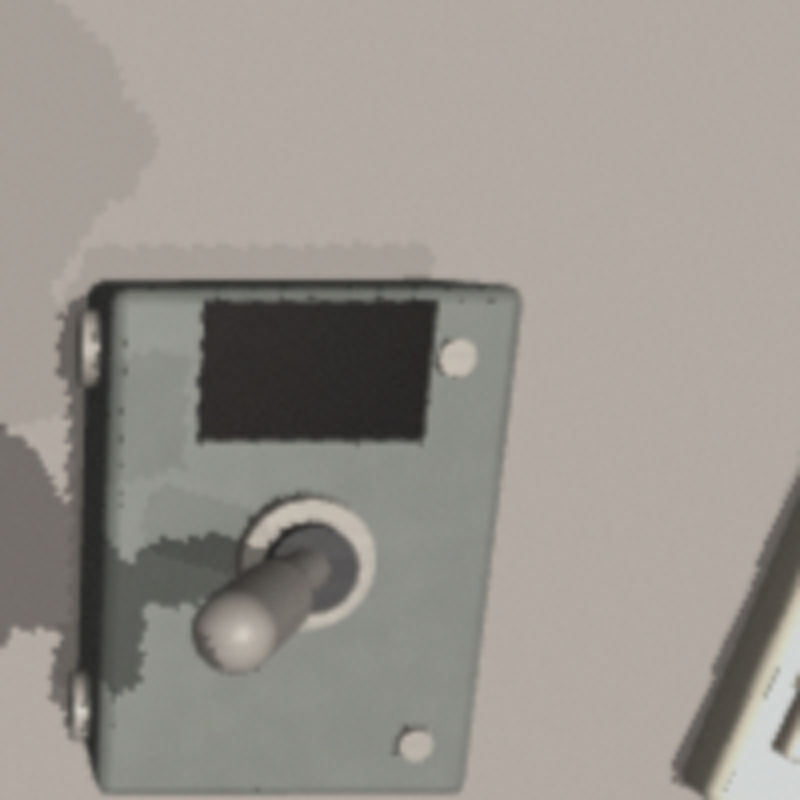

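```bash
python3 - <<'E'
from pl import *
c=load("w18");T=c["T"];F=lambda a,b,z: onplane(c,a/4+290,b/4+60,z,T)
col=F(310,563,66);print("collar",col.round(1),"tip@118",F(236,625,116).round(1))
W=cloud(c,T);print("tip depth",W[int(60+632/4),int(290+238/4)].round(1),"boxtop",W[230,360].round(1))
a,b,d=F(112,287,55),F(520,287,55),F(102,790,55);e=F(463,790,55)
for w in(b-a,e-d):print("len",np.linalg.norm(w).round(1),np.arctan2(w[1],w[0]).round(3))
w=a-d;print(np.linalg.norm(w).round(1),np.arctan2(-w[0],w[1]).round(3));print("ctr",((a+b+d+e)/4).round(1))
s0=load("scene0")
print("tip tri",tri([ray(c,236/4+290,625/4+60,T),ray(s0,520/3+130,140/3+220)]).round(1))
u,v=fr(.285);from rig import ctrl
tp=F(236,625,116)
for n,q in(("collar",col),("tip",tp),("tcp",ctrl.sense()["eef_pos"])):print(n,(q@u).round(1),(q@v).round(1))
E
```

```text
collar [649.5 -21.2  66. ] tip@118 [623.4 -27.8 116. ]
tip depth [623.5 -28.8 117.2] boxtop [657.4 -51.8  52.8]
len 87.2 0.28
len 86.5 0.28
116.7 0.297
ctr [650.  -21.5  55. ]
tip tri [624.6 -30.  109.9]
collar 617.4 -202.9
tip 590.4 -202.0
tcp 536.3 -209.7
```

carry_out:
  plan:
    - [0, [4, 0, 10], [0, 0, 0]]
    - [0, [0, 0, 16], [0, 0, 0]]
    - [0, [0, 0, 16], [0, 0, 0]]
    - [0, [0, 0, 16], [0, 0, 0]]
    - [0, [0, 0, 16], [0, 0, 0]]
    - [0, [0, 0, 16], [0, 0, 0]]
    - [0, [0, 0, 9], [0, 0, 0]]
    - [0, [0, 4, 0], [0, 0, 0]]
    - [0, [0, 6, 0], [0, 0, 0]]
    - [0, [0, 0, 0], [0, 0, 0]]

```text
time_s: 23.1
eef_pos: [583.6, -42.9, 102.2]
ee_rot: [0.001, 0.601, 0.799, 0.001]
force: [0.4, 0.4, -0.2]
grip_width: -0.002
```

```bash
python3 look.py w19; python3 - <<'E'
from pl import *
u,v=fr(.285);from rig import ctrl
q=ctrl.sense()["eef_pos"];print(q@u,q@v)
c=ctrl.capture("scene");crop(c["color"],210,210,370,330,5,"pics/s19.png")
E
```

```text
{'time_s': 23.1, 'joints': [-0.2741, 0.5671, 1.4713, 0.0015, 1.1014, -0.5561], 'eef_pos': [583.6355, -42.9407, 102.2333], 'ee_rot': [0.0006, 0.601, 0.7993, 0.0009], 'grip_width': -0.0017}
547.6458179689022 -205.1313443716268
```

View pics/w19.png

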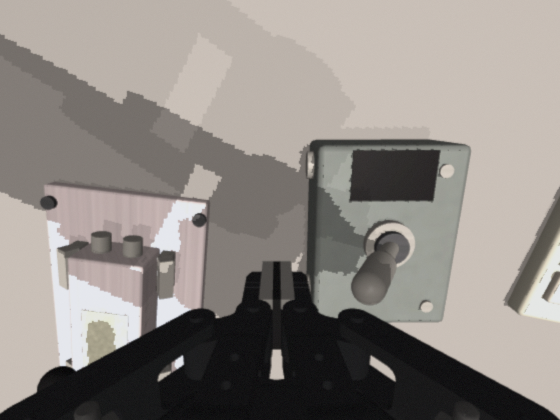

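View pics/s19.png

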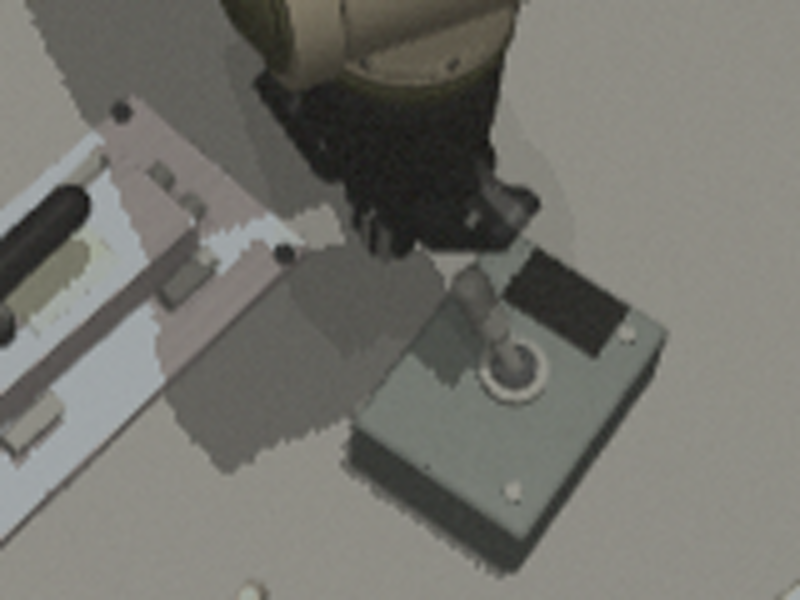

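carry_out:
  plan:
    - [0, [0, 7, 0], [0, 0, 0]]
    - [0, [0, 7, 0], [0, 0, 0]]
    - [0, [0, 7, 0], [0, 0, 0]]
    - [0, [0, 7, 0], [0, 0, 0]]
    - [0, [0, 6, 0], [0, 0, 0]]
    - [0, [0, 0, 0], [0, 0, 0]]

```text
time_s: 23.7
eef_pos: [616.1, -33.4, 106.9]
ee_rot: [0.001, 0.6, 0.8, 0.0]
force: [-21.2, 0.4, 38.9]
grip_width: -0.002
```

```bash
python3 look.py w20; python3 - <<'E'
from pl import *
u,v=fr(.285);from rig import ctrl
q=ctrl.sense()["eef_pos"];print(q@u,q@v)
c=ctrl.capture("scene");crop(c["color"],210,210,370,330,5,"pics/s20.png")
E
```

```text
{'time_s': 23.7, 'joints': [-0.2437, 0.6251, 1.358, -0.0002, 1.1562, -0.5264], 'eef_pos': [616.1418, -33.4076, 106.8945], 'ee_rot': [0.0011, 0.6004, 0.7997, 0.0004], 'grip_width': -0.0021}
582.0433423665618 -205.3701878808114
```

View pics/w20.png

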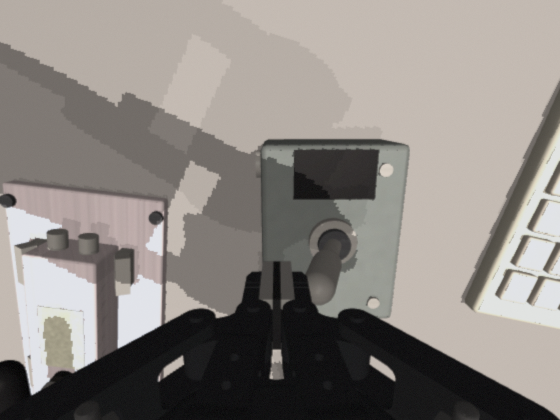

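View pics/s20.png

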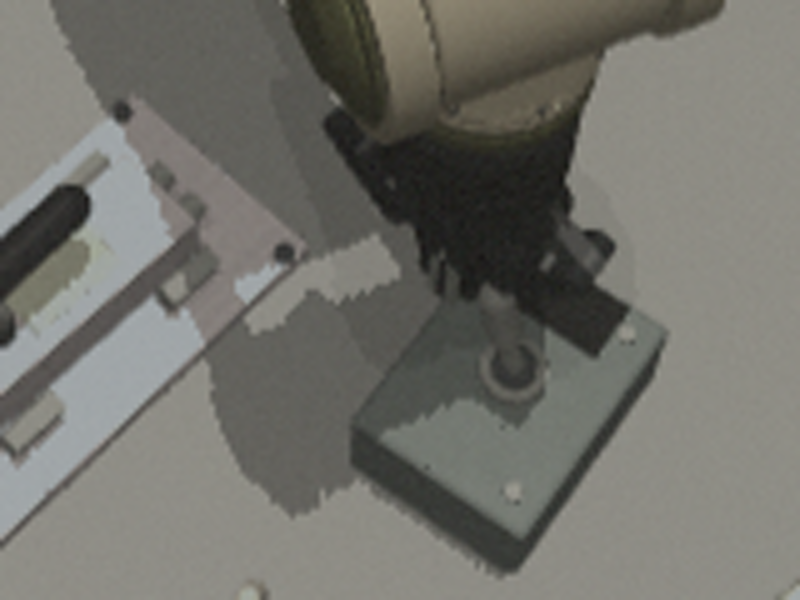

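The force rose to 39 N. The bat top is wedging under the sloping finger linkage, which sticks out in the jaw direction. I'll back off and come again with the flat finger side (tool x) facing the bat.

carry_out:
  plan:
    - [0, [0, -8, 0], [0, 0, 0]]
    - [0, [0, -12, 0], [0, 0, 0]]
    - [0, [0, -16, 0], [0, 0, 0]]
    - [0, [0, -16, 0], [0, 0, 0]]
    - [0, [0, -16, -10], [0, 0, 0]]
    - [0, [0, 0, -25], [0, 0, 0]]
    - [0, [0, 0, -25], [0, 0, 0]]

```text
time_s: 24.38
eef_pos: [549.2, -52.2, 161.7]
ee_rot: [-0.001, 0.601, 0.799, 0.0]
force: [0.1, -0.3, -0.2]
grip_width: 0.001
```

carry_out:
  plan:
    - [0, [0, 0, 0], [0, 0, 1.1]]
    - [0, [0, 0, 0], [0, 0, 1.1]]
    - [0, [0, 0, 0], [0, 0, 1.1]]
    - [0, [0, 0, 0], [0, 0, 1.1]]
    - [0, [0, 0, 0], [0, 0, 1.1]]
    - [0, [0, 0, 0], [0, 0, 1.1]]
    - [0, [0, 0, 0], [0, 0, 1.1]]
    - [0, [0, 0, 0], [0, 0, 1.1]]
    - [0, [0, 0, 0], [0, 0, 1.1]]
    - [0, [0, 0, 0], [0, 0, 1.1]]
    - [0, [0, 0, 0], [0, 0, 1.1]]
    - [0, [0, 0, 0], [0, 0, 1.1]]
    - [0, [0, 0, 0], [0, 0, 1.1]]
    - [0, [0, 0, 0], [0, 0, 0.7]]
    - [0, [0, 0, 0], [0, 0, 0]]

```text
time_s: 25.63
eef_pos: [550.2, -52.2, 161.3]
ee_rot: [-0.001, 0.99, 0.139, 0.0]
force: [0.4, 0.2, 0.7]
grip_width: 0.001
```

```bash
python3 look.py w21; python3 - <<'E'
from pl import *
u,v=fr(.285);from rig import ctrl
q=ctrl.sense()["eef_pos"];print(q@u,q@v,Rq(ctrl.sense()["ee_rot"])[:,0].round(3))
c=ctrl.capture("scene");crop(c["color"],210,210,370,330,5,"pics/s21.png")
E
```

```text
{'time_s': 25.6333, 'joints': [-0.3071, 0.4353, 1.5126, 0.0012, 1.194, 0.9839], 'eef_pos': [550.1714, -52.1627, 161.3188], 'ee_rot': [-0.0006, 0.9903, 0.1392, 0.0001], 'grip_width': 0.0007}
513.2417840501273 -204.73976437437483 [0.96 0.28 0.  ]
```

View pics/w21.png

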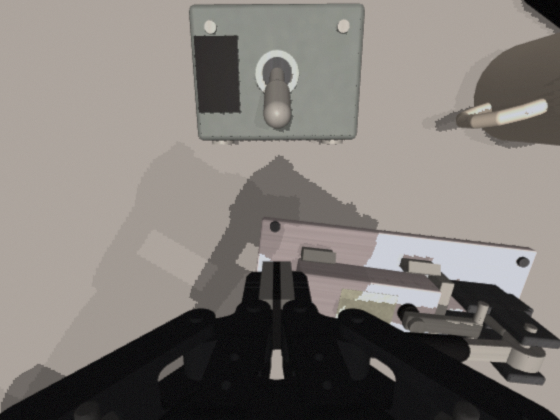

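View pics/s21.png

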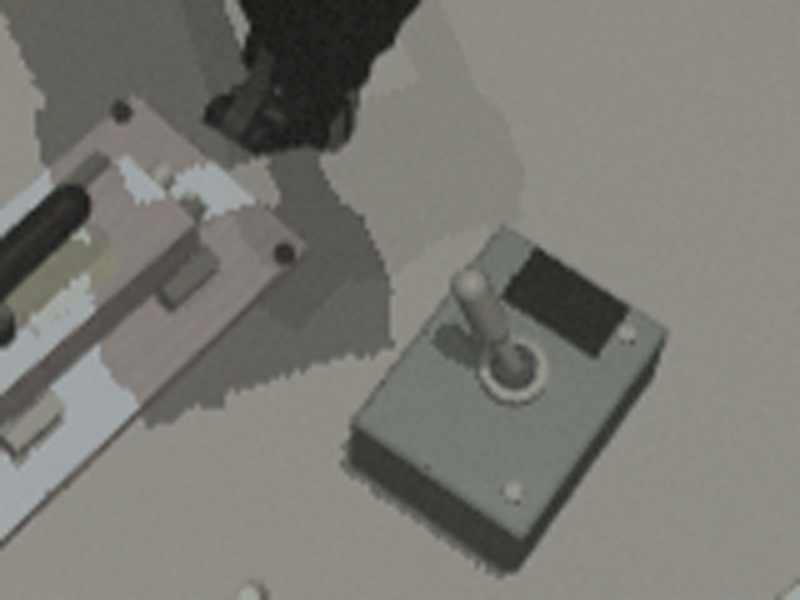

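carry_out:
  plan:
    - [0, [14, 0, 0], [0, 0, 0]]
    - [0, [14, 0, 0], [0, 0, 0]]
    - [0, [0, 0, 14], [0, 0, 0]]
    - [0, [0, 0, 14], [0, 0, 0]]
    - [0, [0, 0, 14], [0, 0, 0]]
    - [0, [0, 0, 13], [0, 0, 0]]
    - [0, [7, 0, 0], [0, 0, 0]]
    - [0, [7, 0, 0], [0, 0, 0]]
    - [0, [7, 0, 0], [0, 0, 0]]
    - [0, [7, 0, 0], [0, 0, 0]]
    - [0, [5, 0, 0], [0, 0, 0]]
    - [0, [0, 0, 0], [0, 0, 0]]

```text
time_s: 26.73
eef_pos: [608.9, -35.1, 106.6]
ee_rot: [-0.0, 0.99, 0.141, -0.0]
force: [-1.9, -1.5, -1.8]
grip_width: 0.001
```

carry_out:
  plan:
    - [0, [5, 0, 0], [0, 0, 0]]
    - [0, [4, 0, 0], [0, 0, 0]]

```text
time_s: 26.9
eef_pos: [616.8, -32.9, 106.8]
ee_rot: [-0.0, 0.99, 0.141, -0.0]
force: [-5.0, -1.0, 3.7]
grip_width: 0.001
```

```bash
python3 look.py w22; python3 - <<'E'
from pl import *
u,v=fr(.285);from rig import ctrl
q=ctrl.sense()["eef_pos"];print(q@u,q@v)
c=ctrl.capture("scene");crop(c["color"],210,210,370,330,5,"pics/s22.png")
E
```

```text
{'time_s': 26.9, 'joints': [-0.243, 0.6282, 1.3529, 0.0006, 1.1615, 1.0457], 'eef_pos': [616.8441, -32.93, 106.7981], 'ee_rot': [-0.0004, 0.9901, 0.1405, -0.0004], 'grip_width': 0.0009}
583.3606567487669 -205.0149503751287
```

View pics/w22.png

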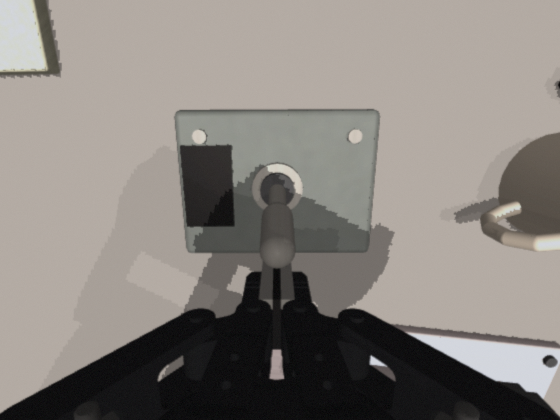

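carry_out:
  plan:
    - [0, [5, 0, 0], [0, 0, 0]]
    - [0, [5, 0, 0], [0, 0, 0]]

```text
time_s: 27.17
eef_pos: [626.8, -30.0, 106.6]
ee_rot: [-0.001, 0.99, 0.14, 0.0]
force: [-2.0, -0.1, 1.1]
grip_width: 0.004
```

carry_out:
  plan:
    - [0, [5, 0, 0], [0, 0, 0]]
    - [0, [5, 0, 0], [0, 0, 0]]

```text
time_s: 27.33
eef_pos: [636.8, -26.9, 106.3]
ee_rot: [-0.001, 0.99, 0.14, 0.0]
force: [0.2, 0.2, -0.1]
grip_width: 0.001
```

carry_out:
  plan:
    - [0, [4, 0, 0], [0, 0, 0]]
    - [0, [4, 0, 0], [0, 0, 0]]
    - [0, [0, 0, 0], [0, 0, 0]]

```text
time_s: 27.58
eef_pos: [644.4, -24.7, 106.1]
ee_rot: [-0.001, 0.99, 0.141, 0.0]
force: [-0.3, 0.2, 0.1]
grip_width: 0.002
```

```bash
python3 look.py w23
```

```text
{'time_s': 27.5833, 'joints': [-0.2201, 0.6849, 1.2552, 0.0014, 1.2015, 1.0681], 'eef_pos': [644.4229, -24.6864, 106.063], 'ee_rot': [-0.0006, 0.9901, 0.1406, 0.0002], 'grip_width': 0.0016}
```

View pics/w23.png

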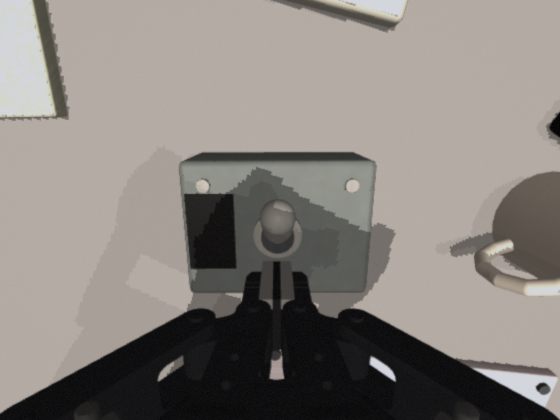

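The force dropped to zero and the bat now leans away, so it snapped over. I'll back off, rise, and check everything.

carry_out:
  plan:
    - [0, [-8, 0, 0], [0, 0, 0]]
    - [0, [-12, 0, 0], [0, 0, 0]]
    - [0, [-12, 0, -4], [0, 0, 0]]
    - [0, [-10, 0, -20], [0, 0, 0]]
    - [0, [-10, 0, -25], [0, 0, 0]]
    - [0, [-10, 0, -25], [0, 0, 0]]
    - [0, [-20, 0, -25], [0, 0, 0]]
    - [0, [-20, 0, -25], [0, 0, 0]]
    - [0, [-30, 0, -20], [0, 0, 0]]
    - [0, [-30, 0, 0], [0, 0, 0]]
    - [0, [-30, 0, 0], [0, 0, 0]]
    - [0, [-30, 0, 0], [0, 0, 0]]
    - [0, [-30, 0, 0], [0, 0, 0]]
    - [0, [0, 0, 0], [0, 0, 0]]

```text
time_s: 28.8
eef_pos: [398.4, -95.6, 250.4]
ee_rot: [-0.0, 0.99, 0.14, -0.0]
force: [0.6, 0.0, -0.6]
grip_width: -0.004
```

```bash
python3 look.py w24; python3 - <<'E'
from pl import *
from rig import ctrl
c=ctrl.capture("scene");crop(c["color"],130,190,370,370,3,"pics/s24.png");np.savez("scene24.npz",**c)
t=ctrl.capture("top");crop(t["color"],110,110,430,290,2.5,"pics/t24.png");np.savez("top24.npz",**t)
E
```

```text
{'time_s': 28.8, 'joints': [-0.5234, 0.0387, 1.7769, 0.0002, 1.3272, 0.7673], 'eef_pos': [398.4374, -95.6017, 250.4053], 'ee_rot': [-0.0004, 0.9902, 0.1395, -0.0004], 'grip_width': -0.0035}
```

View pics/s24.png

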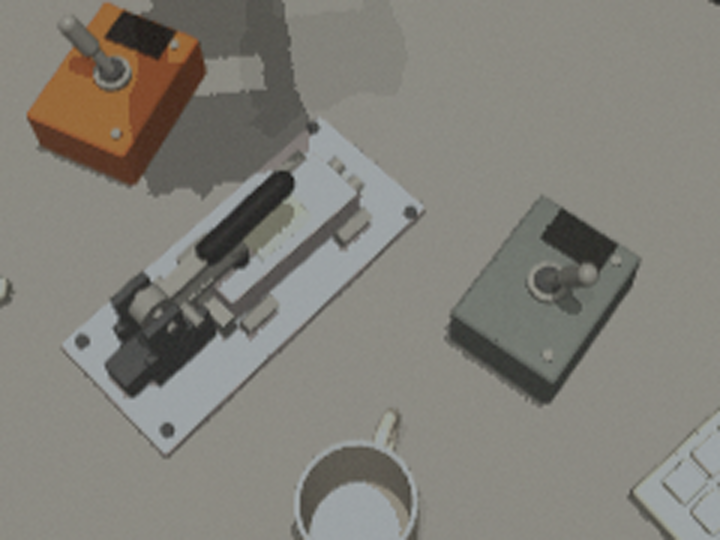

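View pics/t24.png

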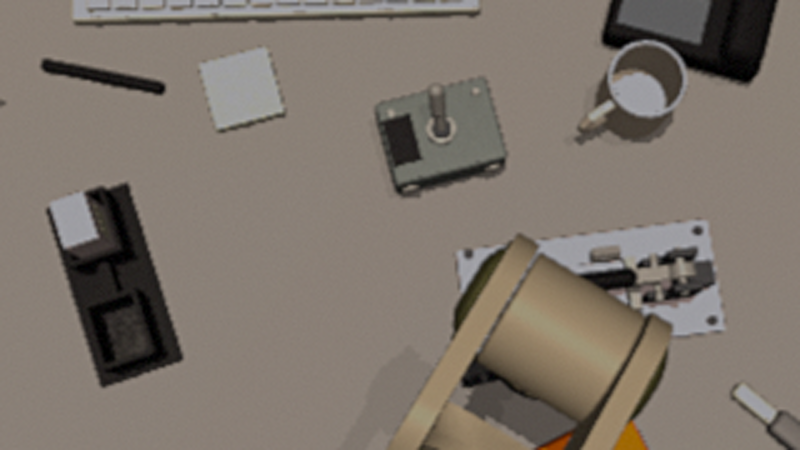

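View pics/w24.png

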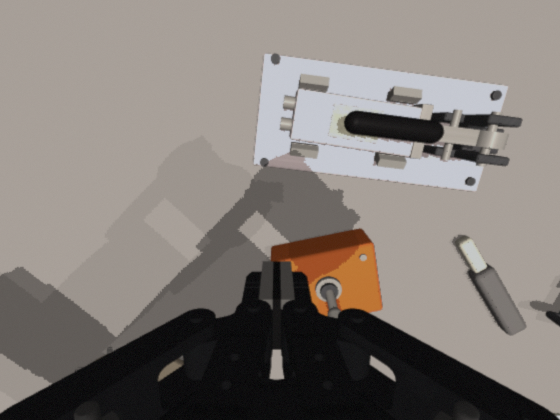

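```bash
python3 - <<'E'
from pl import *
s=load("scene24");t=load("top24");w=load("w24");Tw=w["T"]
q=tri([ray(s,590/3+130,270/3+190),ray(t,436/2.5+110,90/2.5+110)]);u,v=fr(.285)
print("toggle tip",q.round(1),"u from pivot",((q@u)-616.5).round(1),"v",(q@v+205.5).round(1))
W=cloud(w,Tw)
for x in(355,370,390,410,425): 
    k=W[min(range(118,134),key=lambda y:-W[y,x][2] if W[y,x][2]==W[y,x][2] else 0),x];print("lever",k.round(1),((k-PIV)@V).round(1))
for a,b in((310,110),(340,108),(310,140),(330,145)): print("mod",W[b,a].round(1))
F=lambda a,b,z: onplane(w,a,b,z,Tw)
for n,(a,b,z) in dict(c1=(265,54,12),c2=(254,165,12),c3=(507,87,12),c4=(477,191,12),mf1=(297,91,48),mf2=(292,142,48),mb1=(424,103,48),mb2=(413,155,48)).items():
    k=F(a,b,z);print(n,(k@U).round(1),(k@V).round(1))
E
```

```text
toggle tip [676.5 -17.3 117.9] u from pivot 27.8 v -1.3
lever [ 484.3 -138.7  108. ] 128.2
lever [ 485.6 -151.9  107.4] 115.0
lever [ 492.6 -167.4  106.6] 98.5
lever [ 498.2 -184.1  104.6] 81.2
lever [ 496.3 -198.6  104.9] 67.2
mod [ 487.5 -104.3   46.9]
mod [ 497.6 -132.7   47.4]
mod [ 459.4 -113.3   47.2]
mod [ 459.2 -141.1   11.2]
c1 516.6 -125.5
c2 398.4 -126.2
c3 517.0 -390.9
c4 400.8 -393.6
mf1 481.6 -162.7
mf2 432.1 -164.6
mb1 486.3 -290.3
mb2 434.7 -292.0
```

```bash
python3 - <<'E'
from rig import ctrl
print(ctrl.finish_job(), ctrl.sense()["time_s"])
E
```

```text
the job is handed in; nothing more can be done
the job is handed in; nothing more can be done
```

The whole job is done and handed in: the optical module is in the nest, the clamp is closed and the toggle is on. The robot's clock stood at about 29 s of the 72 s allowed, and the hand-in gave no verdict.

I gripped the module across its 50 mm width in the rack, turned it 90° and laid it flat in the nest. I then pushed the clamp lever over its high point with the shut fingertips and pushed the toggle across.

**Last checks:**
- **Module:** its top face measured about 47 mm above the desk. Its centre was about 0.5 mm off across the nest and about 2.5 mm from the nest point, away from the stop. The connectors face the open end.
- **Clamp:** the lever lies nearly level, sloping about 0.05 rad with its top surface at about 108 mm. That matches fully closed.
- **Toggle:** its tip is about 28 mm to the far side of the pivot, where 30.7 mm is expected for on.
- **Surroundings:** the shorter module still stands in the rack, the orange box was not touched, and the arm stands clear.

**What went wrong or disagreed:**
- **First toggle push:** the bat wedged under the finger linkage, with readings of 39 N upward and 21 N sideways. I backed off, turned the tool 90° and pushed again, which needed about 5 N. The linkage took that load and I could not measure it separately from the gripper body, so it may count against the 40 N limit.
- **Camera agreement:** the two fixed cameras differed from each other by about 5 mm, so I relied on the wrist camera for the fine work.

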